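Load and clamp up the drying press for cut slices

ROBOT

A 7-joint arm with a two-finger parallel gripper is mounted at the origin on the work surface. World frame = base frame: x ahead of the robot, y to its left, z up, the work surface at z = 0. Lengths are in m, angles in rad, forces in N, time in s.
With the tool pointing down it reaches from about 0.425 to 0.925 m from the base axis. Payload 6.8 kg.
Tool frame: the origin (TCP) lies at the very end of the fingers, on their centre line; the grasp point (between the pads) lies r.grip_depth behind it (r.grip_depth is the distance from the TCP to the grasp point, in m); z points along the fingers, x is the direction in which the jaws open and shut, and the axes are right-handed (so a half turn about z gives the same grasp; the last joint's range is limited). The gripper opens to 85 mm and grips with 20 to 120 N. Pads are 22 mm wide; open, the fingers measure 114 mm over their backs; the gripper's body (76 mm by 85 mm) begins 54 mm behind the grasp point. The pads swing forward as they close: fully open they stand 13 mm farther back than shut.
Start: joints at [-1.243, 0.477, 0.022, 1.555, -0.011, 1.109, -0.083], TCP at [0.285, 0.612, 0.231] pointing down, gripper open.
Joint ranges: [-2.96, 2.96], [-0.34, 2.1], [-1.41, 1.46], [0.24, 2.44], [-1.37, 4.51], [0.17, 1.92], [-2.96, 2.96]. Speed limits (rad/s): [2.39, 2.39, 3.14, 3.14, 3.14, 3.14, 3.14].

INTERFACE

Orientations are given as a rotation vector (axis times angle).
In Python, from bench import readout, grab_frame, workorder, r gives the robot as it stands.
- The arm moves only by the shell command python3 -m handwheel 'ROWS' [FORCE]. ROWS is text: rows parted by semicolons, each of 7 numbers parted by spaces: the shift along the tool's x, y, z in mm, then the turn, a rotation vector about the tool's x, y, z in degrees, then the finger opening in mm, from 0 to 85.4. A call has 1 to 12 rows; each row is the pose to reach, as a shift and turn from the pose commanded when the call began, along the tool's axes at that moment; what a row does not reach only later rows make up. A row lasts 1/8 s, in which the tool goes at most 62.5 mm and 10.7 degrees, less where a joint would pass 70% of its speed; a pose out of reach is approached as far as the arm can. A call with a gripper value outside its range is refused whole. The fingers move at their own pace and stop on an object; FORCE is the grip in N (left out, the last holds). Time passes only in rows, so rows that repeat a pose let the fingers close. It gives the time, the measured TCP pose, the force and the opening at its end, in the units of the state.
- readout.get_obs(): the state, without advancing time (a new reading comes with each control period).
- grab_frame(name): name is "scene" or "top" or "wrist"; returns a dict with "pixels" (400x640x3 uint8, red, green, blue), "fx", "fy", "cx", "cy" (pixels), "rvec" (rotation vector, rad) and "tvec" (3), from world to camera coordinates, as OpenCV has them. Camera axes: x right, y down, z forward; pixel columns grow to the right and rows downward; lengths in m; the calibration is good to about 2 mm. A picture is of the moment at which its call begins. There is no depth.
- workorder.hand_in(): hands the job in, once; it reports no verdict.
The state is a dict: "clock": time; "joints": joint angles; "qvel": joint speeds; "tau": joint torques, N m; "tcp_pos": TCP position; "orientation": TCP orientation; "contact_force": force on the tool from outside, world axes, zero at the start; "moment": the same for the moment, N m; "grip_width": finger opening in m.
Only numpy, scipy, OpenCV 4.12 (cv2) and the standard library are available. Lean on these libraries where they do the work, as an engineer would, in place of code of your own. Each camera call takes 0.05 s, during which the arm holds its last target.

TASK

Load the drying press so the cut slices stay flat while they cure: lay every slice on the bench flat in a nest of its own, then push a pressing block fully home on the pins of all three nests (any left without a slice too, so that the lid bears level). Lay the lid board level and square along the three blocks, midway between the clamps, and let go of it; only then throw both clamps fully down onto it. Leave everything else on the bench where it is.

Things in the scene. Friction and masses are not known exactly. Their poses are not given: they have to be found in the camera images.
- press: drying press fixed on the bench: dark bed 150 mm (x) by 392 mm (y), 20 mm thick; origin at the centre of its underside. Three nests along y, each with two brass pins 12 mm thick, 20 mm tall, round-topped. A spring ball on each pin holds a block up, underside about 10 mm off the bed, until about 10 N pushes it home: underside on the bed, pin tops level with its slab's top, crown 68 mm above the bench
- nest0 (a point): centre of the right-hand (-y) nest's floor (bed top, 20 mm above the bench; axes as the press; nests 76 mm apart): a cork pad with aluminium strips 4 mm tall around it, clear space 54 mm (x) by 72 mm (y). Its two pins stand at x = +-54 mm from it
- nest1 (a point): centre of the middle nest's floor (bed top, 20 mm above the bench; axes as the press; nests 76 mm apart): a cork pad with aluminium strips 4 mm tall around it, clear space 54 mm (x) by 72 mm (y). Its two pins stand at x = +-54 mm from it
- nest2 (a point): centre of the left-hand (+y) nest's floor (bed top, 20 mm above the bench; axes as the press; nests 76 mm apart): a cork pad with aluminium strips 4 mm tall around it, clear space 54 mm (x) by 72 mm (y). Its two pins stand at x = +-54 mm from it
- block0_crown (a point): wooden pressing block: slab 134 mm (x) by 68 mm (y), 20 mm thick, with a crown on its middle, 36 mm (x) by 62 mm (y), flat top 48 mm above the underside. Site: in the crown, 34 mm above the underside, 14 mm above the slab's top. Grasp the crown across x. Under its middle 80 mm the slab is hollowed 13 mm deep; square 14 mm sockets go right through at x = +-54 mm. Fits either way round. 0.18 kg
- block1_crown (a point): wooden pressing block: slab 134 mm (x) by 68 mm (y), 20 mm thick, with a crown on its middle, 36 mm (x) by 62 mm (y), flat top 48 mm above the underside. Site: in the crown, 34 mm above the underside, 14 mm above the slab's top. Grasp the crown across x. Under its middle 80 mm the slab is hollowed 13 mm deep; square 14 mm sockets go right through at x = +-54 mm. Fits either way round. 0.18 kg
- block2_crown (a point): wooden pressing block: slab 134 mm (x) by 68 mm (y), 20 mm thick, with a crown on its middle, 36 mm (x) by 62 mm (y), flat top 48 mm above the underside. Site: in the crown, 34 mm above the underside, 14 mm above the slab's top. Grasp the crown across x. Under its middle 80 mm the slab is hollowed 13 mm deep; square 14 mm sockets go right through at x = +-54 mm. Fits either way round. 0.18 kg
- slice_nut_mid (a point): slice of vegetable-ivory nut, cream with a dark rim, flat oval 44 mm (its x) by 60 mm (its y), 12 mm thick; the point is its centre, 6 mm above its underside. Absent in some runs
- slice_horn_mid (a point): slice of horn, amber with a dark rim, flat oval 44 mm (its x) by 60 mm (its y), 12 mm thick; the point is its centre, 6 mm above its underside. Absent in some runs
- slice_wood_mid (a point): slice of wood, red-brown with a dark rim, flat oval 44 mm (its x) by 60 mm (its y), 12 mm thick; the point is its centre, 6 mm above its underside. Absent in some runs
- lid_handle (a point): middle of the lid board's dark bar handle: bar along y, 14 mm wide (x), 90 mm long, 12 mm high, on two posts; the point is 44 mm above the board's underside, the bar's top 50 mm. In place on the three crowns it is 112 mm above the bench, over the middle nest
- clamp_left (a joint): handle of the toggle clamp at the left (+y) end of the press, rad: 0 = thrown down (handle level, pointing away from the lid board), about 1 = open (handle and clamp arm stand up). Hinge axis level, along the press's x; friction (0.5 N m) keeps it where left. Pushing down on its upper (inner) face swings the arm over and presses its sprung pad on the lid board, where it stays
- clamp_right (a joint): handle of the toggle clamp at the right (-y) end of the press, rad: 0 = thrown down (handle level, pointing away from the lid board), about 1 = open (handle and clamp arm stand up). Hinge axis level, along the press's x; friction (0.5 N m) keeps it where left. Pushing down on its upper (inner) face swings the arm over and presses its sprung pad on the lid board, where it stays
- clamp_left_grip (a point): point on the upper face of the left clamp's orange handle (16 mm thick), 63 mm from its pivot, which lies in the press frame at x 0, y +170, z 80 mm; the handle ends 96 mm from the pivot. Clamped, this point is at y +233, z 93 mm in the press frame; open, at about y +193, z 140 mm
- clamp_right_grip (a point): point on the upper face of the right clamp's orange handle (16 mm thick), 63 mm from its pivot, which lies in the press frame at x 0, y -170, z 80 mm; the handle ends 96 mm from the pivot. Clamped, this point is at y -233, z 93 mm in the press frame; open, at about y -193, z 140 mm
- clamp_left_pad: rubber pad, 20 mm across, on the sprung spindle of the left clamp's arm; it bears on the lid board when clamped, 80 mm from the press's middle. Clamp and riser begin 140 mm from the middle (y) and reach 110 mm above the bench, open arms 180 mm
- clamp_right_pad: rubber pad, 20 mm across, on the sprung spindle of the right clamp's arm; it bears on the lid board when clamped, 80 mm from the press's middle. Clamp and riser begin 140 mm from the middle (y) and reach 110 mm above the bench, open arms 180 mm
- lid_board: lid board of the press: plywood 64 mm (x) by 200 mm (y), 12 mm thick, with a bar handle, 0.3 kg; origin at the centre of its underside. Steel wear plates on top, 80 mm either side of the middle, are where the clamp pads press
- half_nut: bystander: brown half nut, 46 mm across
- ring_blank: bystander: cream ring blank, 38 mm across
- file: bystander: file with wooden handle, 185 mm long
- sand_block: bystander: brown sanding block 70 x 100 x 28 mm
- wax_jar: bystander: amber jar with metal cap, 56 mm across, 50 mm tall

How it is judged:
On the way, in this order (a step that is already met when the one before it is completed fails the run):
1. every slice lies flat in a nest of its own and a block is fully home on the pins of all three nests ((horizontal distance between slice_nut_mid and nest0 below 0.01 m or horizontal distance between slice_nut_mid and nest1 below 0.01 m or horizontal distance between slice_nut_mid and nest2 below 0.01 m) and z of slice_nut_mid in the frame of press between 0.022 and 0.029 m and angle between each of slice_nut_mid, slice_horn_mid, slice_wood_mid's own z axis and vertical below 0.1 rad and (horizontal distance between slice_horn_mid and nest0 below 0.01 m or horizontal distance between slice_horn_mid and nest1 below 0.01 m or horizontal distance between slice_horn_mid and nest2 below 0.01 m) and z of slice_horn_mid in the frame of press between 0.022 and 0.029 m and (horizontal distance between slice_wood_mid and nest0 below 0.01 m or horizontal distance between slice_wood_mid and nest1 below 0.01 m or horizontal distance between slice_wood_mid and nest2 below 0.01 m) and z of slice_wood_mid in the frame of press between 0.022 and 0.029 m and (horizontal distance between block0_crown and nest0 below 0.004 m or horizontal distance between block0_crown and nest1 below 0.004 m or horizontal distance between block0_crown and nest2 below 0.004 m) and z of each of block0_crown, block1_crown, block2_crown in the frame of press below 0.0562 m and angle between the x axis of each of block0_crown, block1_crown, block2_crown and the x axis of press, either way round below 0.06 rad and angle between each of block0_crown, block1_crown, block2_crown's own z axis and vertical below 0.03 rad and (horizontal distance between block1_crown and nest0 below 0.004 m or horizontal distance between block1_crown and nest1 below 0.004 m or horizontal distance between block1_crown and nest2 below 0.004 m) and (horizontal distance between block2_crown and nest0 below 0.004 m or horizontal distance between block2_crown and nest1 below 0.004 m or horizontal distance between block2_crown and nest2 below 0.004 m)), for 0.2 s.
2. the lid board lies level and square on the three blocks, released (all of step 1 and horizontal distance between lid_handle and nest1 below 0.018 m and angle between the y axis of lid_handle and the y axis of press, either way round below 0.15 rad and angle between lid_handle's own z axis and vertical below 0.03 rad and z of lid_handle in the frame of press between 0.108 and 0.1145 m and contact force between lid_board and the fingers below 0.2 N and linear speed of lid_board below 0.02 m/s), for 0.2 s.
3. both clamps are thrown down on the lid board (value of joint each of clamp_left, clamp_right below 0.025 rad and contact force between each of clamp_left_pad, clamp_right_pad and lid_board above 1 N), for 0.2 s.
At the end, for the whole second after the job is handed in: Slices flat, within 10 mm of a nest's centre; blocks within 4 mm and 0.06 rad of the nests, undersides within 2 mm of the bed; lid board level on them, within 18 mm and 0.15 rad, released, at rest; both handles within 0.025 rad of fully down, pads pressing over 1 N (all of step 2 and all of step 3 and velocity of joint each of clamp_left, clamp_right below 0.05 rad/s); the robot touches nothing.
It fails at once if a bystander (half nut, ring blank, file, sanding block, wax jar) is pushed more than 40 mm from its place (distance of any of half_nut, ring_blank, file, sand_block, wax_jar from where it was at the start of the episode above 0.04 m).
Of slice_nut, slice_horn, slice_wood only 1 to 3 are there at a start; the rules pass over those that are not, and their reading is None.
At some moment in a run one of block0, block1, block2, slice_nut, slice_horn, slice_wood may be knocked a few centimetres aside while the robot is not near it.
It also fails if it takes over 210 s, if anything falls off the work surface, if the arm or the gripper's body presses on something with over 40 N, if the wrist force passes 120 N, or if a joint passes its speed limit or range.

## Working session

There is one attempt and no reset: what is moved stays moved. The work goes in short steps, Python scripts to look and compute and a shell command to move; the robot and the scene stay as the last step left them, time stands still between calls to the robot, and variables do not carry over. Pictures are saved under pics/ and viewed, and the job is handed in when it is done.

```bash
ls; mkdir -p pics; python3 - <<'E'
from bench import readout, grab_frame, workorder, r
import cv2
print(readout.get_obs()); print(r.grip_depth)
for n in ["scene","top","wrist"]:
    f=grab_frame(n); cv2.imwrite(f"pics/{n}0.png",f["pixels"][:,:,::-1]); print(n,{k:v for k,v in f.items() if k!="pixels"})
E
```

```text
pics
{'clock': 0.0, 'joints': array([-1.24309182,  0.47780445,  0.02233065,  1.55649056, -0.01150154,
        1.10926676, -0.08307698]), 'qvel': array([ 6.14254466e-04,  7.91003786e-04,  1.62291654e-04,  3.13672157e-04,
        9.27314936e-04,  8.77102578e-06, -1.02213448e-04]), 'tau': array([ 1.38913429e-04, -5.96446502e+01,  1.60784382e+00, -2.81194371e+01,
        1.24342006e-02,  9.24818247e-03, -5.29479180e-06]), 'tcp_pos': array([0.28469871, 0.61135679, 0.2303061 ]), 'orientation': array([ 2.64817643e+00,  1.68815318e+00, -2.32024594e-03]), 'contact_force': array([-0.13578702, -0.36756659, -0.04014491]), 'moment': array([0.03667173, 0.00609628, 0.0365075 ]), 'grip_width': 0.08523266678909434}
0.0187
scene {'fx': 391.3215429294848, 'fy': 391.3215429294848, 'cx': 312.7275143514434, 'cy': 202.06230301018513, 'rvec': array([ 1.2252437 ,  2.31356533, -0.95629464]), 'tvec': array([ 0.32803933, -0.26853319,  1.56152012])}
top {'fx': 369.6362326003368, 'fy': 369.6362326003368, 'cx': 317.49626958817754, 'cy': 198.69426861845594, 'rvec': array([ 2.15462693, -2.15481339,  0.19770733]), 'tvec': array([-0.019759  ,  0.57713458,  0.97436723])}
wrist {'fx': 278.187369538175, 'fy': 278.187369538175, 'cx': 319.7758045960116, 'cy': 199.67660330296965, 'rvec': array([-2.44847792, -1.56082565, -0.21200781]), 'tvec': array([-0.67303615, -0.03478572,  0.37808404])}
```

View pics/top0.png

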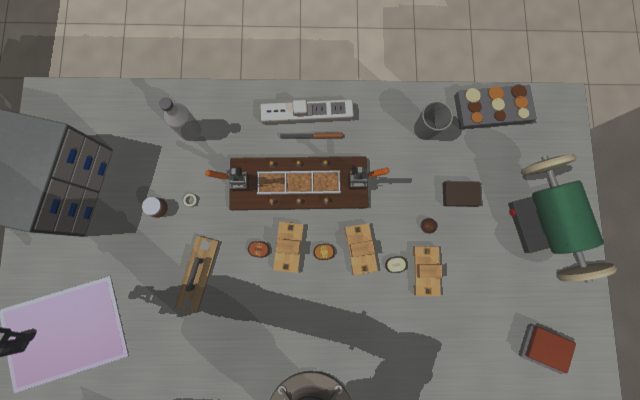

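View pics/scene0.png

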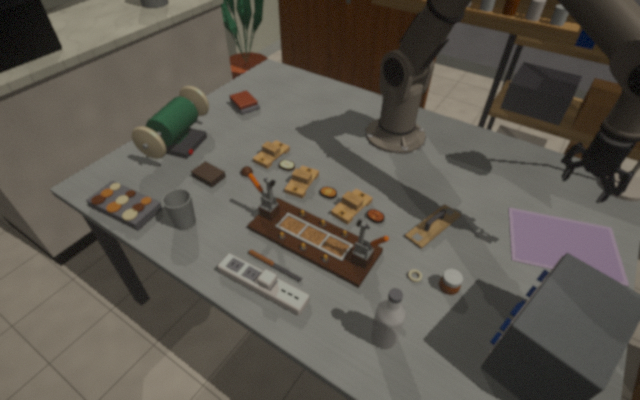

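View pics/wrist0.png

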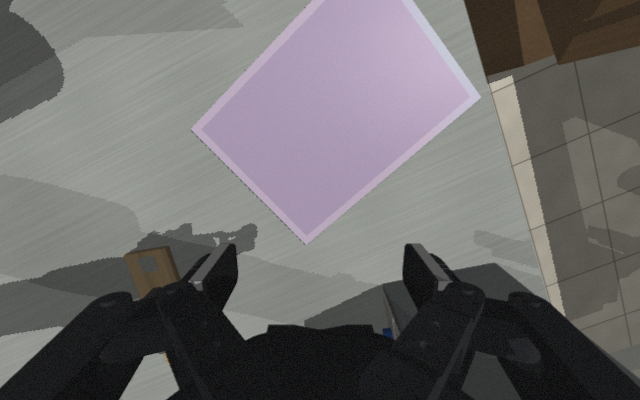

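Top view: press centre is at about (299,183). Slices are at (259,249) wood, (324,252) horn and (397,264) nut, with three blocks at (289,247), (361,249) and (428,271). The lid board is at (197,275) and the clamps are open. I'll write helpers and enlarge.

```bash
cat > h.py <<'E'
from bench import readout, grab_frame, workorder, r
import cv2, numpy as np
from scipy.spatial.transform import Rotation as R
def cam(f):
    return R.from_rotvec(f["rvec"]).as_matrix(), np.array(f["tvec"])
def ray(f,u,v,z):
    Rm,t=cam(f); c=-Rm.T@t; d=Rm.T@np.array([(u-f["cx"])/f["fx"],(v-f["cy"])/f["fy"],1.])
    return c+d*(z-c[2])/d[2]
def proj(f,P):
    Rm,t=cam(f); p=(Rm@np.atleast_2d(P).T).T+t
    return np.c_[f["fx"]*p[:,0]/p[:,2]+f["cx"], f["fy"]*p[:,1]/p[:,2]+f["cy"]]
def crop(f,x0,y0,x1,y1,s,name,pts=None):
    im=cv2.resize(f["pixels"][y0:y1,x0:x1,::-1],None,fx=s,fy=s,interpolation=cv2.INTER_CUBIC)
    if pts is not None:
        for p in pts: cv2.drawMarker(im,(int((p[0]-x0+.5)*s),int((p[1]-y0+.5)*s)),(255,0,255),cv2.MARKER_CROSS,9,1)
    cv2.imwrite("pics/"+name,im)
def down(yaw):  # tool pointing down, tool x at angle yaw (deg) from world x
    a=np.radians(yaw); x=np.array([np.cos(a),np.sin(a),0]); z=np.array([0,0,-1.]); return R.from_matrix(np.c_[x,np.cross(z,x),z])
def go(pos,yaw=None,rot=None):
    """print tool-frame shift (mm) and turn (deg) from measured pose"""
    o=readout.get_obs(); R0=R.from_rotvec(o["orientation"]); p0=o["tcp_pos"]
    Rt=rot if rot is not None else (down(yaw) if yaw is not None else R0)
    s=R0.inv().apply(np.array(pos)-p0)*1e3
    w=np.degrees((R0.inv()*Rt).as_rotvec())
    print("shift",s.round(1),"turn",w.round(1))
def st():
    o=readout.get_obs(); M=R.from_rotvec(o["orientation"]).as_matrix()
    print("t %.2f"%o["clock"],"tcp",(o["tcp_pos"]*1e3).round(1),"xyaw %.1f"%np.degrees(np.arctan2(M[1,0],M[0,0])),"zax",M[:,2].round(3),"F",o["contact_force"].round(1),"w %.1f"%(o["grip_width"]*1e3))
E
python3 - <<'E'
from h import *
st()
f=grab_frame("top")
crop(f,200,140,400,220,4,"tp1.png"); crop(f,240,215,450,305,3.8,"tb1.png"); crop(f,160,185,240,325,4,"tl1.png")
E
```

```text
t 0.15 tcp [284.8 611.5 230.6] xyaw 65.0 zax [-0.    -0.001 -1.   ] F [ 0.1  0.4 -0.2] w 85.4
```

View pics/tp1.png

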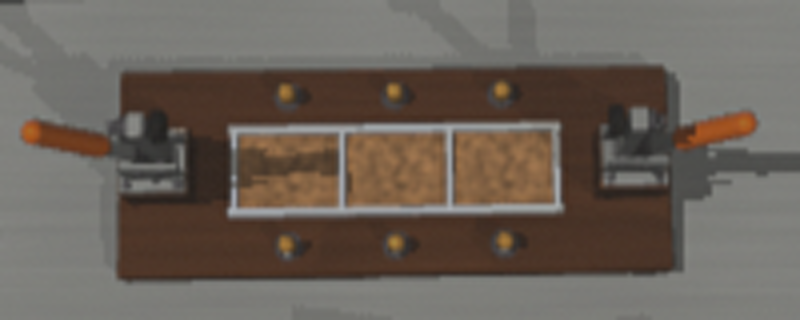

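View pics/tb1.png

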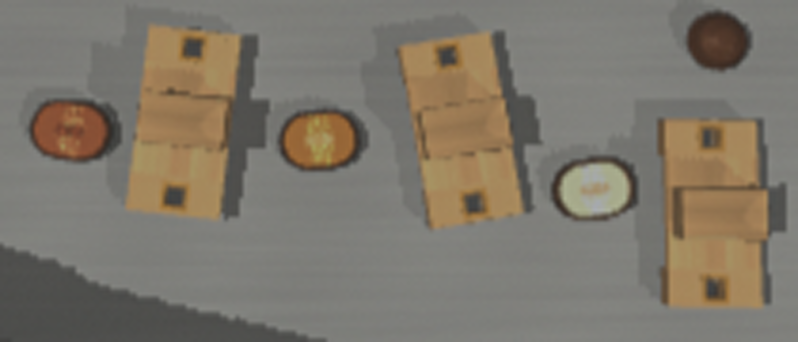

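View pics/tl1.png

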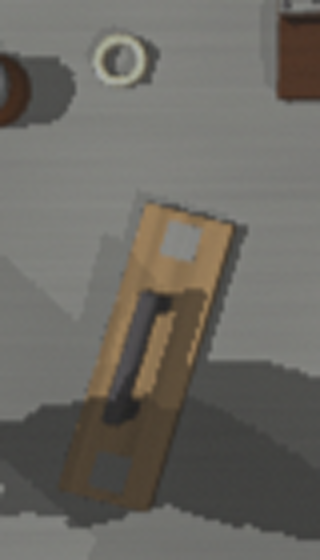

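```bash
python3 - <<'E'
from h import *
f=grab_frame("top")
def P(x,y,x0,y0,s,z): return ray(f,x0+x/s-.5,y0+y/s-.5,z)[:2]*1e3
pins=np.array([P(x,y,200,140,4,.04) for x,y in [(286,91),(394,91),(501,90),(286,243),(396,243),(505,240)]])
print("pins",pins.round(1).tolist()); print("nests 2,1,0",((pins[:3]+pins[3:])/2).round(1).tolist(),"sep",np.linalg.norm(pins[:3]-pins[3:],axis=1).round(1))
d=pins[0]-pins[2]+pins[3]-pins[5]; print("press yaw (y axis)",np.degrees(np.arctan2(-d[0],d[1])).round(2))
c=np.array([P(x,y,200,140,4,.02) for x,y in [(121,72),(664,67),(672,270),(118,278)]]); print("bed c",c.mean(0).round(1),c.round(1).tolist())
for n,a,b in [("L",(193,47),(174,195)),("M",(447,55),(473,203)),("R",(710,137),(714,289))]:
    a=P(*a,240,215,3.8,.02);b=P(*b,240,215,3.8,.02); print("block",n,((a+b)/2).round(1),"len",np.linalg.norm(a-b).round(1),"yaw",np.degrees(np.arctan2(*(a-b)[::-1])).round(1))
for n,a in [("wood",(72,130)),("horn",(320,139)),("nut",(595,188))]: print(n,P(*a,240,215,3.8,.012).round(1))
q=np.array([P(*a,160,185,4,.012) for a in [(146,203),(243,226),(150,510),(60,486)]]); print("lid",q.mean(0).round(1),q.round(1).tolist())
pl=[P(*a,160,185,4,.012) for a in [(181,243),(110,471)]]; print("plates",np.mean(pl,0).round(1),np.linalg.norm(pl[0]-pl[1]).round(1),(pl[0]-pl[1]).round(1),np.degrees(np.arctan2(*(pl[0]-pl[1])[::-1])))
h=[P(*a,160,185,4,.05) for a in [(157,300),(121,412)]];print("bar",np.mean(h,0).round(1),np.linalg.norm(h[0]-h[1]).round(1))
E
```

```text
pins [[680.9, 110.2], [681.3, 34.6], [682.5, -40.6], [573.2, 108.4], [573.4, 32.6], [575.7, -42.8]]
nests 2,1,0 [[627.1, 109.3], [627.4, 33.6], [629.1, -41.7]] sep [107.7 108.  106.8]
press yaw (y axis) 0.74
bed c [628.4  33.8] [[699.4, 229.7], [705.3, -159.5], [557.5, -161.9], [551.3, 226.8]]
block L [448.   61.8] len 107.5 yaw -6.8
block M [ 441.9 -139.7] len 108.6 yaw 9.0
block R [ 381.  -322.7] len 108.7 yaw -1.2
wood [441.4 143.5]
horn [434.5 -37.8]
nut [ 398.5 -239.5]
lid [375.8 309.1] [[478.7, 317.0], [462.8, 249.6], [272.7, 304.6], [288.8, 365.4]]
plates [374.7 312.1] 158.1 [152.8 -40.8] -14.96053315743032
bar [376.4 305.5] 75.0
```

```bash
python3 - <<'E'
from h import *
st(); go([.4414,.1435,.18],yaw=0)
E
```

```text
t 0.25 tcp [284.8 611.7 230.8] xyaw 65.0 zax [-0.    -0.001 -1.   ] F [ 0.4  0.2 -0.1] w 85.5
shift [-358.3  339.6   51.2] turn [ 0.  0. 65.]
```

```bash
python3 -m handwheel '-358 340 0 0 0 65 70;-358 340 0 0 0 65 70;-358 340 0 0 0 65 70;-358 340 0 0 0 65 70;-358 340 0 0 0 65 70;-358 340 0 0 0 65 70;-358 340 0 0 0 65 70;-358 340 0 0 0 65 70;-358 340 0 0 0 65 70;-358 340 0 0 0 65 70;-358 340 0 0 0 65 70' 30; python3 - <<'E'
from h import *
st(); f=grab_frame("wrist"); Rm,t=cam(f); print("cam",(-Rm.T@t).round(4),Rm[2].round(3),proj(f,[.4414,.1435,.012]).round(0), proj(f,readout.get_obs()["tcp_pos"]).round(0))
cv2.imwrite("pics/w1.png",f["pixels"][:,:,::-1])
E
```

```text
clock: 1.62
tcp_pos: [0.4416, 0.1454, 0.2312]
orientation: [-3.141, -0.005, 0.0]
contact_force: [0.6, 1.1, 0.6]
grip_width: 0.0699
t 1.62 tcp [441.6 145.4 231.2] xyaw 0.2 zax [-0.  0. -1.] F [0.6 1.1 0.6] w 69.9
cam [0.4411 0.2125 0.3734] [ 0.    -0.269 -0.963] [[320. 176.]] [[321. 247.]]
```

View pics/w1.png

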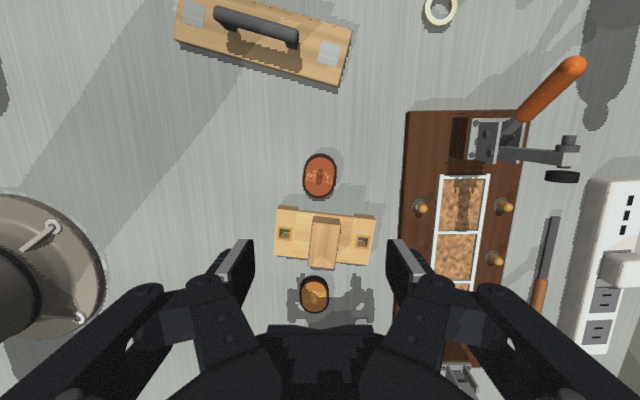

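The wrist view shows the wood slice at (319,177), against a predicted (320,176). Nest2 pins are at about (423,207) and (507,206).

```bash
python3 - <<'E'
from h import *
f=grab_frame("wrist")
crop(f,280,140,520,280,3.3,"w1c.png")
im=f["pixels"]; sub=im[140:215,280:360].astype(int)
m=((sub[...,0]-sub[...,2])>50)|(sub.sum(2)<150)
m=m.astype(np.uint8); cs,_=cv2.findContours(m,cv2.RETR_EXTERNAL,cv2.CHAIN_APPROX_NONE)
c=max(cs,key=cv2.contourArea); e=cv2.fitEllipse(c.astype(np.float32)); print(e, ray(f,e[0][0]+280,e[0][1]+140,.009)*1e3)
E
```

```text
((39.26777648925781, 35.8824577331543), (31.32006072998047, 43.40214538574219), 7.959417343139648) [440.42750841 143.58494717   9.        ]
```

View pics/w1c.png

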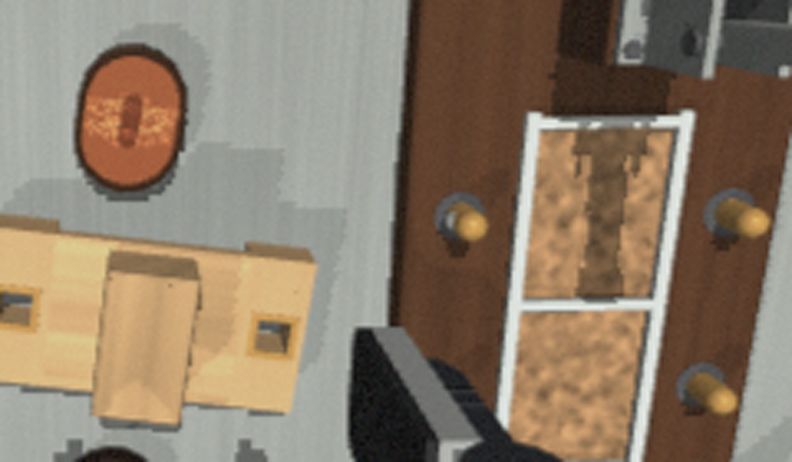

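```bash
python3 -m handwheel '-0.6 2 60 0 0 0 60;-0.6 2 120 0 0 0 60;-0.6 2 180 0 0 0 60;-0.6 2 210 0 0 0 60;-0.6 2 225 0 0 0 60;-0.6 2 225 0 0 0 60' 30; python3 - <<'E'
from h import *
st(); f=grab_frame("wrist"); cv2.imwrite("pics/w2.png",f["pixels"][:,:,::-1])
E
```

```text
clock: 2.48
tcp_pos: [0.4412, 0.1422, 0.006]
orientation: [3.141, 0.002, -0.002]
contact_force: [-0.4, -0.7, -0.2]
grip_width: 0.0599
t 2.48 tcp [441.2 142.2   6. ] xyaw 0.1 zax [-0.001 -0.    -1.   ] F [-0.4 -0.7 -0.2] w 59.9
```

View pics/w2.png

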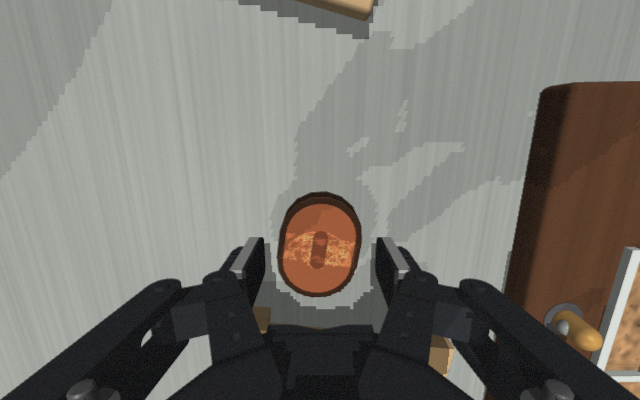

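```bash
python3 -m handwheel '0 0 4 0 0 0 60;0 0 4 0 0 0 42;0 0 4 0 0 0 38;0 0 4 0 0 0 38;0 0 4 0 0 0 38;0 0 4 0 0 0 38' 30; python3 -m handwheel '0 0 -30 0 0 0 38;0 0 -60 0 0 0 38;0 0 -90 0 0 0 38;0 0 -90 0 0 0 38' 30;  python3 - <<'E'
from h import *
st(); f=grab_frame("wrist"); cv2.imwrite("pics/w3.png",f["pixels"][:,:,::-1]); f=grab_frame("scene");crop(f,200,120,440,300,3.3,"s3.png")
E
```

```text
clock: 3.28
tcp_pos: [0.4419, 0.1422, 0.0033]
orientation: [-3.14, -0.0, -0.002]
contact_force: [-1.6, -0.6, 5.9]
grip_width: 0.0437
clock: 3.78
tcp_pos: [0.443, 0.1427, 0.0945]
orientation: [-3.139, -0.001, -0.007]
contact_force: [-0.3, -0.1, -0.3]
grip_width: 0.0439
t 3.77 tcp [443.  142.7  94.5] xyaw 0.0 zax [ 0.004  0.003 -1.   ] F [-0.3 -0.1 -0.3] w 43.9
```

View pics/w3.png

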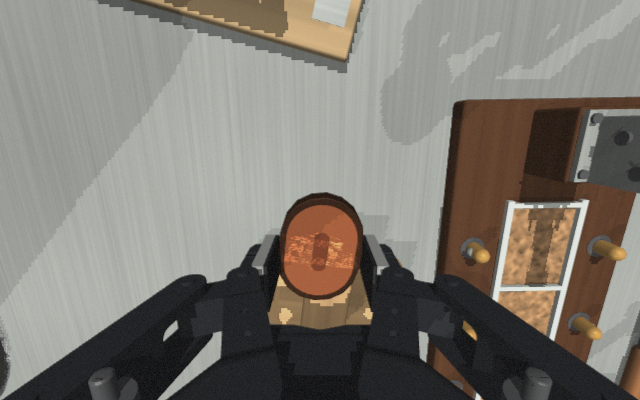

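View pics/s3.png

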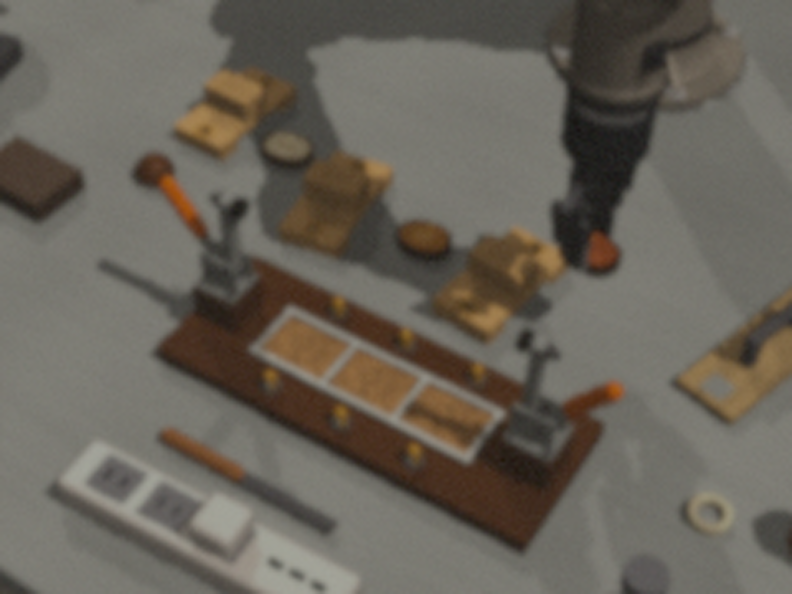

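```bash
python3 -m handwheel '60 11 0 0 0 0 38;120 23 0 0 0 0 38;165 31 0 0 0 0 38;184 34.4 0 0 0 0.8 38;184 34.4 0 0 0 0.8 38;184 34.4 0 0 0 0.8 38' 30; python3 - <<'E'
from h import *
st(); f=grab_frame("wrist"); cv2.imwrite("pics/w4.png",f["pixels"][:,:,::-1])
p=np.array([.6282,.0337]); a=np.radians(.9); ex=np.array([np.cos(a),np.sin(a)]); ey=np.array([-ex[1],ex[0]])
for k in (2,1,0):
    n=p+ey*.076*(k-1); 
    for s in (1,-1): print(k,s,proj(f,[*(n+s*.054*ex),.04]).round(0))
E
```

```text
clock: 4.62
tcp_pos: [0.6238, 0.1077, 0.0911]
orientation: [3.141, -0.02, -0.004]
contact_force: [-0.3, 0.2, -0.1]
grip_width: 0.0436
t 4.62 tcp [623.8 107.7  91.1] xyaw -0.7 zax [-0.003 -0.    -1.   ] F [-0.3  0.2 -0.1] w 43.6
2 1 [[399. 212.]]
2 -1 [[251. 216.]]
1 1 [[394. 302.]]
1 -1 [[260. 305.]]
0 1 [[391. 377.]]
0 -1 [[268. 380.]]
```

View pics/w4.png

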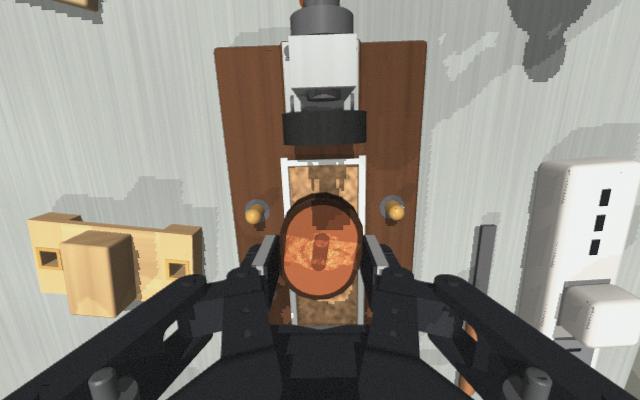

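```bash
python3 -m handwheel '0 0 0 0 0 -1.6 38;0 0 0 0 0 -1.6 38' 30; python3 - <<'E'
from h import *
st(); go([.627,.1085,.0911],yaw=.9)
E
```

```text
clock: 4.92
tcp_pos: [0.625, 0.1079, 0.0925]
orientation: [-3.141, -0.024, 0.0]
contact_force: [-0.2, -0.1, -0.1]
grip_width: 0.0441
t 4.92 tcp [625.  107.9  92.5] xyaw 0.9 zax [-0.  0. -1.] F [-0.2 -0.1 -0.1] w 44.1
shift [ 2.  -0.6  1.4] turn [-0.  0. -0.]
```

```bash
python3 -m handwheel '1.5 -0.5 30 0 0 0 38;1.5 -0.5 55 0 0 0 38;1.5 -0.5 64 0 0 0 38;1.5 -0.5 67 0 0 0 38;1.5 -0.5 67 0 0 0 38' 30; python3 - <<'E'
from h import *
st(); f=grab_frame("wrist"); cv2.imwrite("pics/w5.png",f["pixels"][:,:,::-1])
E
```

```text
clock: 5.55
tcp_pos: [0.6275, 0.1081, 0.026]
orientation: [-3.141, -0.023, -0.002]
contact_force: [0.7, -1.1, -0.8]
grip_width: 0.0438
t 5.55 tcp [627.5 108.1  26. ] xyaw 0.8 zax [ 0.001  0.    -1.   ] F [ 0.7 -1.1 -0.8] w 43.8
```

View pics/w5.png

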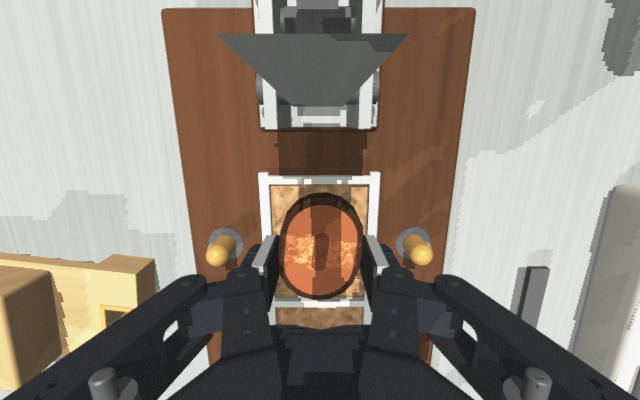

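```bash
python3 -m handwheel '0 0 1.5 0 0 0 38;0 0 1.5 0 0 0 54;0 0 1.5 0 0 0 54;0 0 -30 0 0 0 54;0 0 -80 0 0 0 54;0 0 -130 0 0 0 54;0 0 -150 0 0 0 60;0 0 -150 0 0 0 60' 30; python3 - <<'E'
from h import *
st(); f=grab_frame("wrist"); cv2.imwrite("pics/w6.png",f["pixels"][:,:,::-1]); print(proj(f,[.627,.1097,.032]))
go([.4345,-.0378,.175],yaw=0)
E
```

```text
clock: 6.6
tcp_pos: [0.6277, 0.1083, 0.1765]
orientation: [-3.141, -0.023, -0.004]
contact_force: [0.6, -0.8, -0.6]
grip_width: 0.0599
t 6.60 tcp [627.7 108.3 176.5] xyaw 0.8 zax [ 0.002  0.001 -1.   ] F [ 0.6 -0.8 -0.6] w 59.9
[[319.2784908  186.73153111]]
shift [-1.942e+02  1.432e+02 -1.000e-01] turn [-0.   0.   0.8]
```

View pics/w6.png

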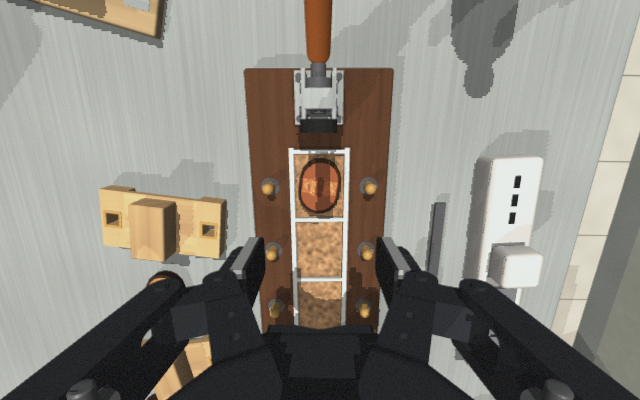

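The wood slice lies flat in nest2 at (321,187), between the pins. Next is horn.

```bash
python3 -m handwheel '-60 44 0 0 0 0.8 60;-120 88 0 0 0 0.8 60;-170 125 0 0 0 0.8 60;-193 143 0 0 0 0.8 60;-193 143 0 0 0 0.8 60;-193 143 0 0 0 0.8 60' 30; python3 - <<'E'
from h import *
st(); f=grab_frame("wrist"); cv2.imwrite("pics/w7.png",f["pixels"][:,:,::-1]); print(proj(f,[.4345,-.0378,.012]))
E
```

```text
clock: 7.4
tcp_pos: [0.4359, -0.0372, 0.1745]
orientation: [3.141, 0.001, -0.002]
contact_force: [0.6, 0.7, -0.3]
grip_width: 0.0597
t 7.40 tcp [435.9 -37.2 174.5] xyaw 0.1 zax [-0.001 -0.    -1.   ] F [ 0.6  0.7 -0.3] w 59.7
[[319.074241   184.72057923]]
```

View pics/w7.png

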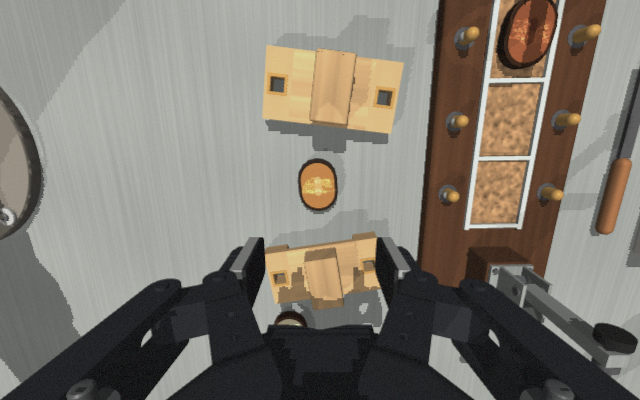

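```bash
python3 -m handwheel '-1.5 0.5 60 0 0 0 60;-1.5 0.5 120 0 0 0 60;-1.5 0.5 155 0 0 0 60;-1.5 0.5 171 0 0 0 60;-1.5 0.5 171 0 0 0 60;-1.5 0.5 171 0 0 0 40;-1.5 0.5 171 0 0 0 38;-1.5 0.5 171 0 0 0 38;-1.5 0.5 171 0 0 0 38' 30;  python3 - <<'E'
from h import *
st(); f=grab_frame("wrist"); cv2.imwrite("pics/w8.png",f["pixels"][:,:,::-1])
E
```

```text
clock: 8.57
tcp_pos: [0.4348, -0.0381, 0.0047]
orientation: [-3.141, -0.001, -0.001]
contact_force: [1.2, -0.6, 1.4]
grip_width: 0.0432
t 8.57 tcp [434.8 -38.1   4.7] xyaw 0.0 zax [ 0.001  0.    -1.   ] F [ 1.2 -0.6  1.4] w 43.2
```

View pics/w8.png

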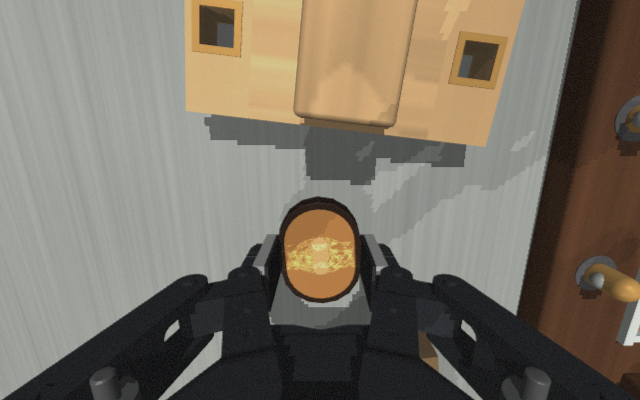

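```bash
python3 -m handwheel '0 0 -45 0 0 0 38;0 0 -90 0 0 0 38;50 -19 -95 0 0 -0.9 38;105 -40 -95 0 0 -0.9 38;155 -59 -95 0 0 -0.9 38;185 -70 -95 0 0 -0.9 38;194 -73 -95 0 0 -0.9 38;194 -73 -95 0 0 -0.9 38;194 -73 -95 0 0 -0.9 38' 30;  python3 - <<'E'
from h import *
st(); f=grab_frame("wrist"); cv2.imwrite("pics/w9.png",f["pixels"][:,:,::-1]);go([.6282,.0352,.0275],yaw=.9)
E
```

```text
clock: 9.75
tcp_pos: [0.627, 0.0339, 0.0992]
orientation: [3.141, 0.024, -0.002]
contact_force: [-0.4, -0.3, -0.4]
grip_width: 0.0432
t 9.75 tcp [627.   33.9  99.2] xyaw 0.9 zax [-0.001 -0.    -1.   ] F [-0.4 -0.3 -0.4] w 43.2
shift [ 1.1 -1.2 71.8] turn [ 0.   0.1 -0. ]
```

View pics/w9.png

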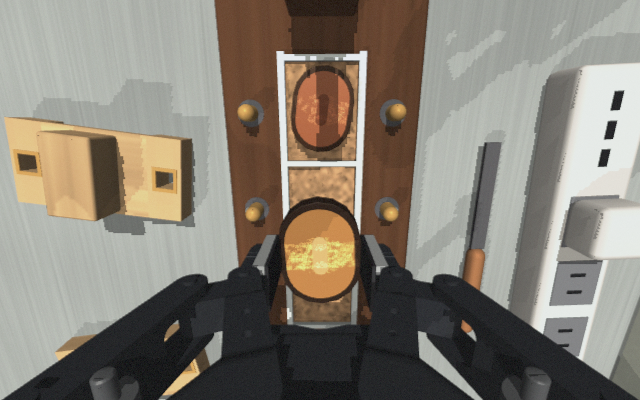

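```bash
python3 -m handwheel '1 -1.2 30 0 0 0 38;1 -1.2 60 0 0 0 38;1 -1.2 70 0 0 0 38;1 -1.2 72.5 0 0 0 38;1 -1.2 72.5 0 0 0 38;1 -1.2 73 0 0 0 54;1 -1.2 73 0 0 0 54;1 -1.2 40 0 0 0 54;1 -1.2 0 0 0 0 54;1 -1.2 -60 0 0 0 60;1 -1.2 -75 0 0 0 60;1 -1.2 -75 0 0 0 60' 30;  python3 - <<'E'
from h import *
st(); f=grab_frame("wrist"); cv2.imwrite("pics/w10.png",f["pixels"][:,:,::-1]);go([.3985,-.2395,.175],yaw=0)
f=grab_frame("top"); crop(f,350,200,450,300,6,"t10.png")
E
```

```text
clock: 11.3
tcp_pos: [0.6301, 0.0363, 0.1754]
orientation: [-3.141, -0.026, -0.004]
contact_force: [-0.4, 0.1, -0.2]
grip_width: 0.0598
t 11.30 tcp [630.1  36.3 175.4] xyaw 0.9 zax [ 0.002  0.001 -1.   ] F [-0.4  0.1 -0.2] w 59.8
shift [-235.1  272.    -1.2] turn [-0.   0.   0.9]
```

View pics/w10.png

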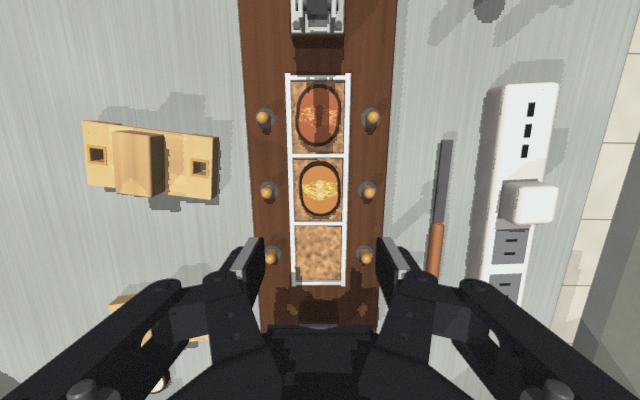

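View pics/t10.png

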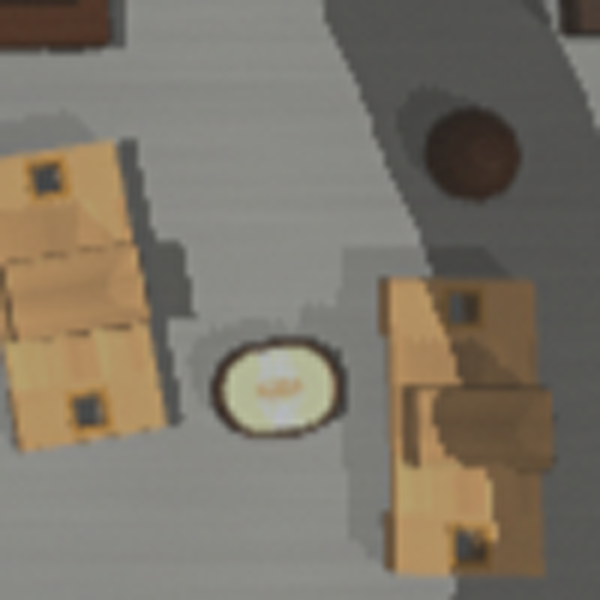

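Horn sits in nest1 at (320,188). The nut is still at (396,264).

```bash
python3 -m handwheel '-40 46 0 0 0 0.9 60;-80 92 0 0 0 0.9 60;-120 138 0 0 0 0.9 60;-160 184 0 0 0 0.9 60;-200 230 0 0 0 0.9 60;-234 271.5 0 0 0 0.9 60;-234 271.5 0 0 0 0.9 60;-234 271.5 0 0 0 0.9 60' 30; python3 - <<'E'
from h import *
st(); f=grab_frame("wrist"); cv2.imwrite("pics/w11.png",f["pixels"][:,:,::-1]); print(proj(f,[.3985,-.2395,.012])); go([.3985,-.2395,.0035],yaw=0)
E
```

```text
clock: 12.4
tcp_pos: [0.3997, -0.2384, 0.1733]
orientation: [-3.141, -0.001, 0.003]
contact_force: [0.7, 0.1, 0.5]
grip_width: 0.0606
t 12.40 tcp [ 399.7 -238.4  173.3] xyaw 0.0 zax [-0.002  0.001 -1.   ] F [0.7 0.1 0.5] w 60.6
[[319.41614925 185.50683091]]
shift [ -1.4   1.5 170. ] turn [-0.   0.1  0.1]
```

View pics/w11.png

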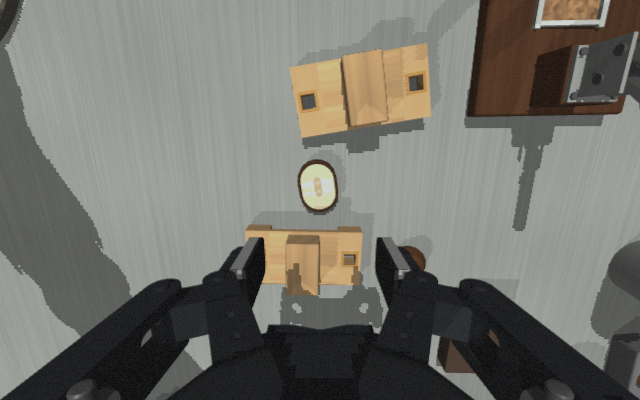

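```bash
python3 -m handwheel '-2 1.5 60 0 0 0 60;-2 1.5 120 0 0 0 60;-2 1.5 155 0 0 0 60;-2 1.5 169.5 0 0 0 60;-2 1.5 169.5 0 0 0 60;-2 1.5 169.5 0 0 0 40;-2 1.5 169.5 0 0 0 38;-2 1.5 169.5 0 0 0 38;-2 1.5 169.5 0 0 0 38' 30;  python3 - <<'E'
from h import *
st(); f=grab_frame("wrist"); cv2.imwrite("pics/w12.png",f["pixels"][:,:,::-1])
E
```

```text
clock: 13.58
tcp_pos: [0.3991, -0.2409, 0.0061]
orientation: [3.141, 0.001, 0.004]
contact_force: [-0.4, 1.0, 8.2]
grip_width: 0.0434
t 13.57 tcp [ 399.1 -240.9    6.1] xyaw 0.0 zax [ 0.003 -0.    -1.   ] F [-0.4  1.   8.2] w 43.4
```

View pics/w12.png

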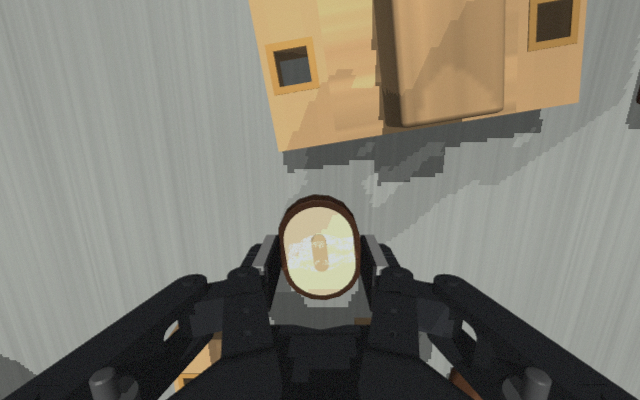

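```bash
python3 -m handwheel '0 0 -45 0 0 0 38;0 0 -90 0 0 0 38;15 -50 -93 0 0 -0.9 38;35 -105 -93 0 0 -0.9 38;55 -160 -93 0 0 -0.9 38;90 -198.5 -93 0 0 -0.9 38;145 -198.5 -93 0 0 -0.9 38;200 -198.5 -93 0 0 -0.9 38;225 -198.5 -93 0 0 -0.9 38;230 -198.5 -93 0 0 -0.9 38;230 -198.5 -93 0 0 -0.9 38;230 -198.5 -93 0 0 -0.9 38' 30;  python3 - <<'E'
from h import *
st(); f=grab_frame("wrist"); cv2.imwrite("pics/w13.png",f["pixels"][:,:,::-1]);go([.6294,-.0423,.0285],yaw=.9)
E
```

```text
clock: 15.12
tcp_pos: [0.6266, -0.0422, 0.0979]
orientation: [-3.141, -0.025, 0.001]
contact_force: [0.4, -0.2, -0.6]
grip_width: 0.0439
t 15.12 tcp [626.6 -42.2  97.9] xyaw 0.9 zax [-0.001  0.    -1.   ] F [ 0.4 -0.2 -0.6] w 43.9
shift [ 2.7  0.3 69.5] turn [-0.  0.  0.]
```

View pics/w13.png

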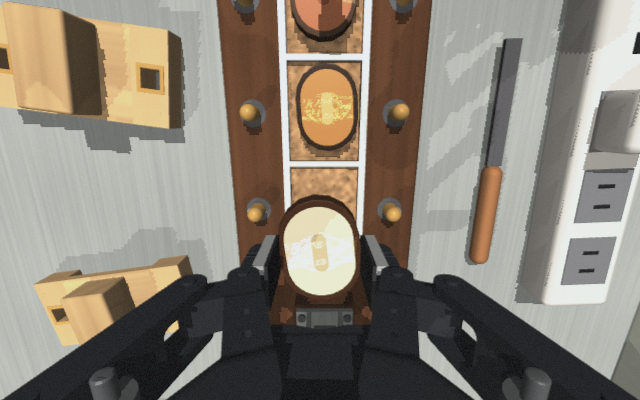

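```bash
python3 -m handwheel '2 0 30 0 0 0 38;2 0 60 0 0 0 38;2 0 68 0 0 0 38;2 0 70 0 0 0 38;2 0 71 0 0 0 38;2 0 71.5 0 0 0 54;2 0 71.5 0 0 0 54;2 0 40 0 0 0 54;2 0 0 0 0 0 54;2 0 -60 0 0 0 60;2 0 -77 0 0 0 60;2 0 -77 0 0 0 60' 30;  python3 - <<'E'
from h import *
st(); f=grab_frame("wrist"); cv2.imwrite("pics/w14.png",f["pixels"][:,:,::-1]);
f=grab_frame("top"); crop(f,220,130,460,310,3.3,"t14.png")
E
```

```text
clock: 16.68
tcp_pos: [0.6305, -0.0419, 0.1759]
orientation: [-3.141, -0.026, -0.004]
contact_force: [-0.4, -0.5, -0.6]
grip_width: 0.0603
t 16.68 tcp [630.5 -41.9 175.9] xyaw 0.9 zax [ 0.003  0.001 -1.   ] F [-0.4 -0.5 -0.6] w 60.3
```

View pics/w14.png

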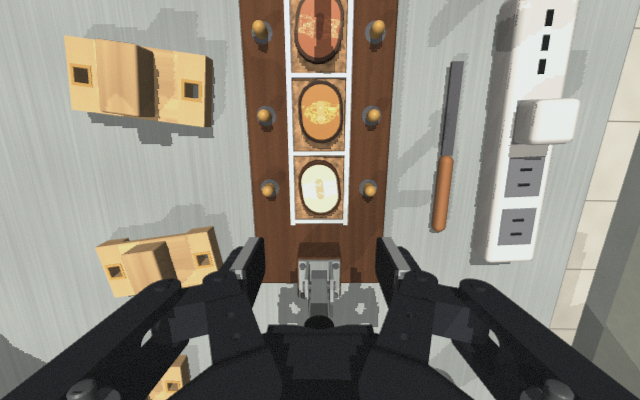

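View pics/t14.png

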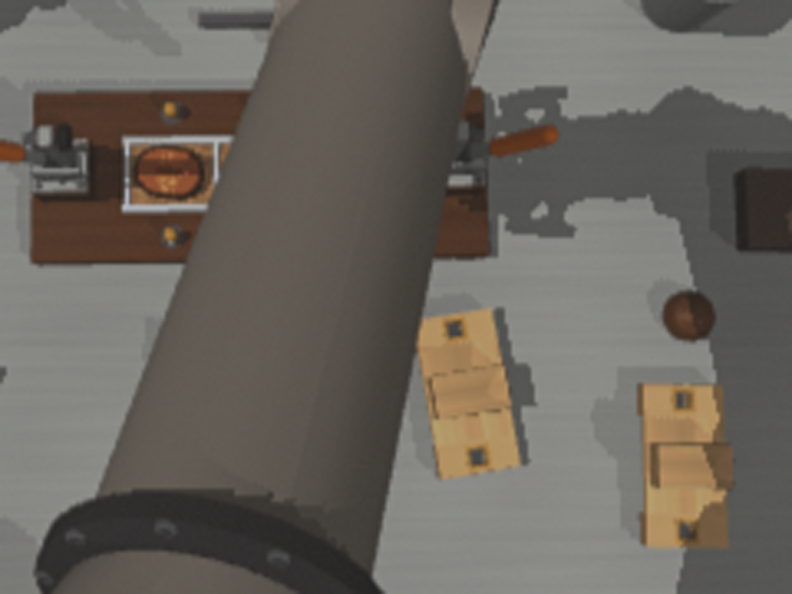

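```bash
python3 - <<'E'
from h import *
f=grab_frame("wrist")
crop(f,235,0,405,210,2.85,"w14c.png")
E
```

```text
(no output)
```

View pics/w14c.png

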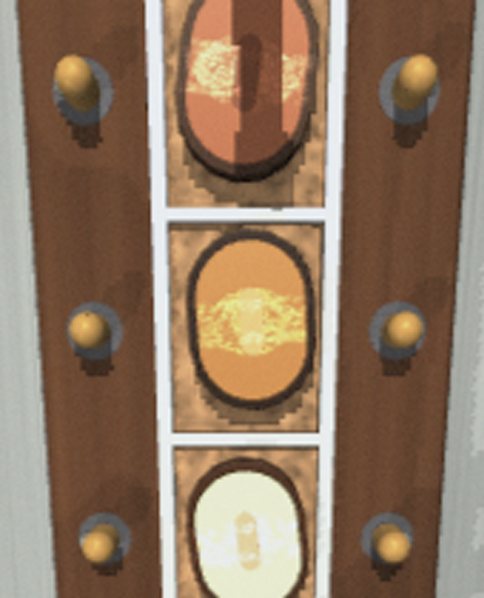

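```bash
cat > fit.py <<'E'
from h import *
from scipy.optimize import least_squares
def fitpress(f,obs):  # obs list of (nest k, side s, z, u, v)
    def mod(p):
        a=p[2]; ex=np.array([np.cos(a),np.sin(a)]); ey=np.array([-ex[1],ex[0]])
        return np.array([[*(p[:2]+ey*.076*(k-1)+s*.054*ex),z] for k,s,z,_,_ in obs])
    uv=np.array([o[3:] for o in obs])
    r_=least_squares(lambda p:(proj(f,mod(p))-uv).ravel(),[.628,.0337,.016])
    return r_.x, r_.fun.reshape(-1,2)
E
python3 - <<'E'
from fit import *
f=grab_frame("wrist")
c=lambda x,y:(235+x/2.85-.5,y/2.85-.5)
dome=[(2,-1,72,72),(2,1,417,71),(1,-1,87,328),(1,1,405,328),(0,-1,98,546),(0,1,393,545)]
base=[(2,-1,82,92),(2,1,409,90),(1,-1,96,331),(1,1,398,331),(0,-1,105,539),(0,1,387,537)]
for L,z in ((dome,.034),(base,.02)):
    p,e=fitpress(f,[(k,s,z,*c(x,y)) for k,s,x,y in L]); print((p[:2]*1e3).round(2),np.degrees(p[2]).round(2)); print(e.round(1).tolist())
st()
E
```

```text
[627.21  32.81] 1.08
[[0.2, 0.6], [0.1, 0.5], [-0.3, -0.3], [-0.1, -0.6], [-0.1, -0.3], [0.3, -0.1]]
[627.52  31.81] 1.11
[[0.1, -0.2], [0.0, -0.0], [-0.5, 0.1], [-0.1, -0.2], [0.1, -0.0], [0.3, 0.5]]
t 16.88 tcp [628.6 -41.7 172.8] xyaw 0.9 zax [-0.003 -0.    -1.   ] F [-0.3 -0.3 -0. ] w 59.9
```

```bash
python3 - <<'E'
from h import *
go([.448,.0618,.175],yaw=-6.8)
E
```

```text
shift [-178.9 -106.5   -1.6] turn [0.  0.2 7.7]
```

```bash
python3 -m handwheel '-50 -30 0 0 0 7.7 60;-100 -60 0 0 0 7.7 60;-150 -90 0 0 0 7.7 60;-180 -106.5 0 0 0 7.7 60;-180 -106.5 0 0 0 7.7 60;-180 -106.5 0 0 0 7.7 60' 30; python3 - <<'E'
from h import *
st(); f=grab_frame("wrist"); crop(f,200,100,440,280,3.3,"w15.png"); print(proj(f,[.448,.0618,.02]))
E
```

```text
clock: 17.62
tcp_pos: [0.4486, 0.0614, 0.1745]
orientation: [3.136, -0.185, 0.0]
contact_force: [0.6, 0.7, 0.2]
grip_width: 0.06
t 17.62 tcp [448.6  61.4 174.5] xyaw -6.8 zax [ 0.    -0.001 -1.   ] F [0.6 0.7 0.2] w 60.0
[[319.44584605 185.37282224]]
```

View pics/w15.png

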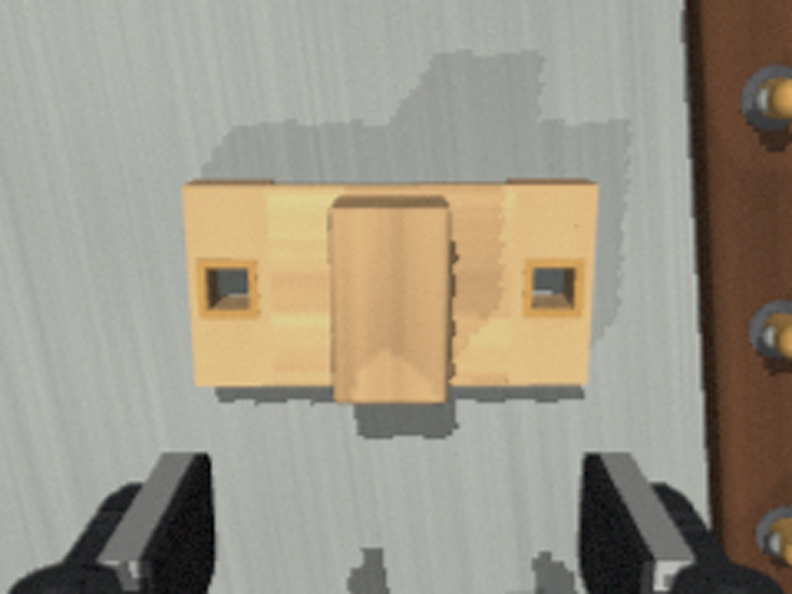

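```bash
python3 -m handwheel '-1.4 1.7 60 0 0 0 60;-1.4 1.7 110 0 0 0 60;-1.4 1.7 140 0 0 0 60;-1.4 1.7 148.5 0 0 0 60;-1.4 1.7 148.5 0 0 0 60;-1.4 1.7 148.5 0 0 0 34;-1.4 1.7 148.5 0 0 0 30;-1.4 1.7 148.5 0 0 0 30;-1.4 1.7 148.5 0 0 0 30;-1.4 1.7 148.5 0 0 0 30' 60; python3 - <<'E'
from h import *
st(); f=grab_frame("wrist"); cv2.imwrite("pics/w16.png",f["pixels"][:,:,::-1])
E
```

```text
clock: 18.92
tcp_pos: [0.4477, 0.0603, 0.0276]
orientation: [-3.135, 0.185, -0.004]
contact_force: [-0.9, -0.9, 6.4]
grip_width: 0.0349
t 18.93 tcp [447.7  60.3  27.6] xyaw -6.8 zax [ 0.003  0.001 -1.   ] F [-0.9 -0.9  6.4] w 34.9
```

View pics/w16.png

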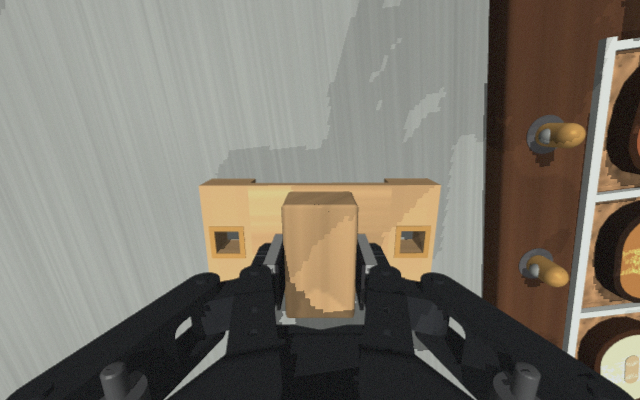

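```bash
python3 - <<'E'
from h import *
f=grab_frame("wrist"); crop(f,195,170,445,260,3.1,"w16c.png")
o=readout.get_obs(); a=ray(f,229,240.5,.02);b=ray(f,412.5,240.5,.02); m=(a+b)/2; R0=R.from_rotvec(o["orientation"])
print(np.linalg.norm(a-b),m, R0.inv().apply(m-o["tcp_pos"])*1e3, np.degrees(np.arctan2(*(b-a)[1::-1])))
go([.6259,.1083,.13],yaw=1.1)
E
```

```text
0.10693252115018229 [0.44806832 0.0608402  0.02      ] [ 0.29999371 -0.58958616  7.62309658] -6.834760126857651
shift [ 171.6  -68.8 -101.9] turn [-0.1 -0.1 -7.9]
```

View pics/w16c.png

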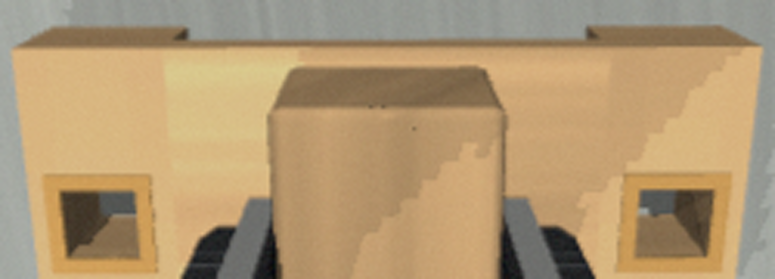

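```bash
python3 -m handwheel '0 0 -50 0 0 0 30;0 0 -100 0 0 -3 30;45 -18 -100 0 0 -7.9 30;90 -36 -100 0 0 -7.9 30;135 -54 -100 0 0 -7.9 30;160 -64 -100 0 0 -7.9 30;172 -69 -100 0 0 -7.9 30;172 -69 -100 0 0 -7.9 30;172 -69 -100 0 0 -7.9 30' 60; python3 - <<'E'
from h import *
st(); f=grab_frame("wrist"); cv2.imwrite("pics/w17.png",f["pixels"][:,:,::-1])
go([.6265,.1083,.08],yaw=1.1)
E
```

```text
clock: 20.15
tcp_pos: [0.6241, 0.1078, 0.1263]
orientation: [3.141, 0.03, -0.002]
contact_force: [-1.0, -0.7, -2.8]
grip_width: 0.0345
t 20.15 tcp [624.1 107.8 126.3] xyaw 1.1 zax [-0.001 -0.    -1.   ] F [-1.  -0.7 -2.8] w 34.5
shift [ 2.4 -0.4 46.3] turn [-0.   0.1  0. ]
```

View pics/w17.png

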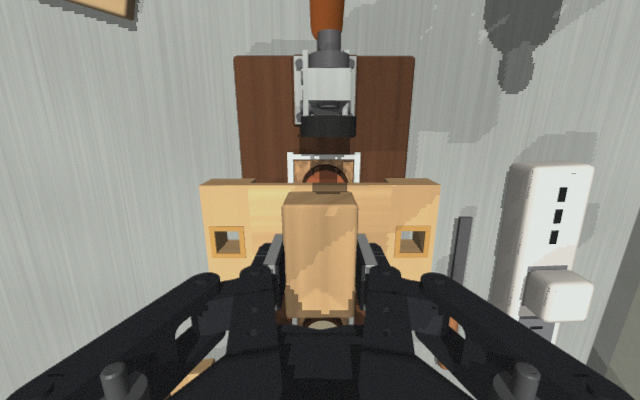

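```bash
python3 -m handwheel '2.4 -0.4 30 0 0 0 30;2.4 -0.4 50 0 0 0 30;2.4 -0.4 54 0 0 0 30;2.4 -0.4 54 0 0 0 30' 60; python3 - <<'E'
from h import *
st(); f=grab_frame("wrist"); crop(f,195,170,445,260,3.1,"w18.png")
go([.6265,.1083,.072],yaw=1.1)
E
```

```text
clock: 20.7
tcp_pos: [0.6278, 0.1085, 0.0724]
orientation: [3.141, 0.031, -0.0]
contact_force: [0.2, -0.1, -2.4]
grip_width: 0.0346
t 20.70 tcp [627.8 108.5  72.4] xyaw 1.1 zax [-0. -0. -1.] F [ 0.2 -0.1 -2.4] w 34.6
shift [-1.7  0.3  0.9] turn [-0. -0.  0.]
```

View pics/w18.png

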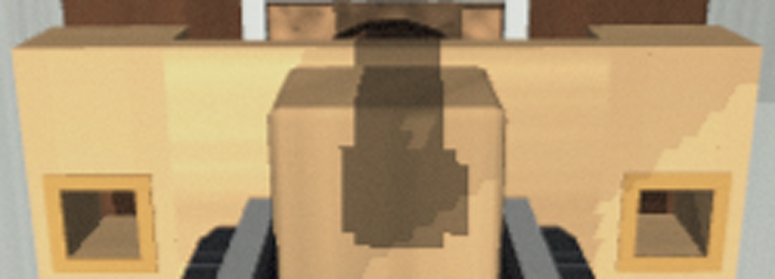

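```bash
python3 -m handwheel '-0.5 0 5 0 0 0 30;-0.5 0 9 0 0 0 30;-0.5 0 11 0 0 0 30;-0.5 0 11 0 0 0 30' 60; python3 - <<'E'
from h import *
st(); f=grab_frame("wrist"); crop(f,195,170,445,260,3.1,"w19.png")
E
```

```text
clock: 21.25
tcp_pos: [0.6272, 0.1087, 0.0611]
orientation: [3.141, 0.031, -0.0]
contact_force: [0.2, 0.8, -2.2]
grip_width: 0.0343
t 21.25 tcp [627.2 108.7  61.1] xyaw 1.1 zax [-0. -0. -1.] F [ 0.2  0.8 -2.2] w 34.3
```

View pics/w19.png

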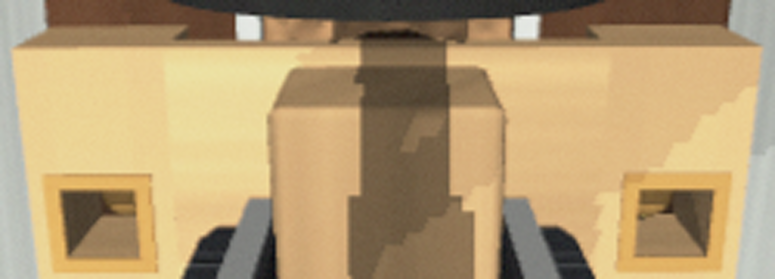

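```bash
python3 -m handwheel '0 0 4 0 0 0 30;0 0 8 0 0 0 30;0 0 11 0 0 0 30;0 0 14 0 0 0 30;0 0 16 0 0 0 30;0 0 16 0 0 0 30' 90; python3 - <<'E'
from h import *
st(); f=grab_frame("wrist"); crop(f,195,170,445,260,3.1,"w20.png")
E
```

```text
clock: 22.05
tcp_pos: [0.6274, 0.1087, 0.0478]
orientation: [-3.14, -0.03, 0.0]
contact_force: [-11.5, -0.8, 23.8]
grip_width: 0.034
t 22.05 tcp [627.4 108.7  47.8] xyaw 1.1 zax [-0.     0.002 -1.   ] F [-11.5  -0.8  23.8] w 34.0
```

View pics/w20.png

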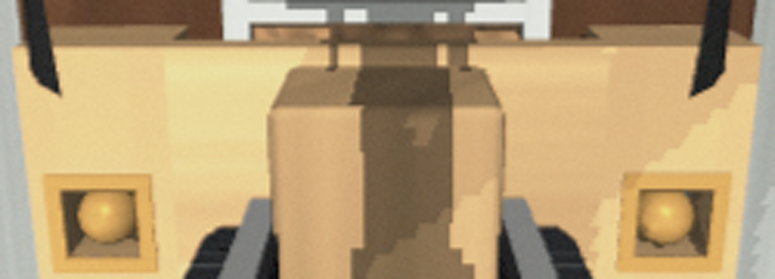

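```bash
python3 -m handwheel '-0.6 0 1.5 0 0 0 30;-0.6 0 2.5 0 0 0 30;-0.6 0 2.5 0 0 0 30' 90; python3 -m handwheel '0 0 -2 0 0 0 30;0 0 -2 0 0 0 48;0 0 -2 0 0 0 56;0 0 -2 0 0 0 56;0 0 -30 0 0 0 60;0 0 -80 0 0 0 60;0 0 -125 0 0 0 60;0 0 -125 0 0 0 60' 60;python3 - <<'E'
from h import *
st(); f=grab_frame("wrist"); cv2.imwrite("pics/w21.png",f["pixels"][:,:,::-1])
f=grab_frame("scene"); crop(f,200,120,440,300,3.3,"s21.png")
E
```

```text
clock: 22.48
tcp_pos: [0.6274, 0.1087, 0.0477]
orientation: [-3.138, -0.03, -0.001]
contact_force: [-15.9, 0.2, 42.0]
grip_width: 0.0343
clock: 23.48
tcp_pos: [0.6293, 0.1087, 0.1714]
orientation: [-3.14, -0.03, -0.01]
contact_force: [0.2, -0.2, -0.7]
grip_width: 0.0601
t 23.48 tcp [629.3 108.7 171.4] xyaw 1.1 zax [ 0.007  0.002 -1.   ] F [ 0.2 -0.2 -0.7] w 60.1
```

View pics/w21.png

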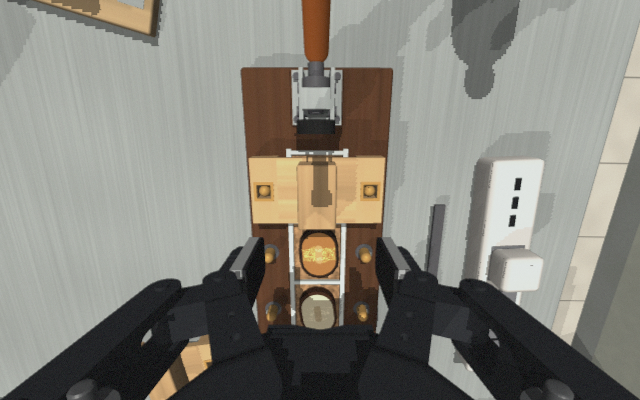

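View pics/s21.png

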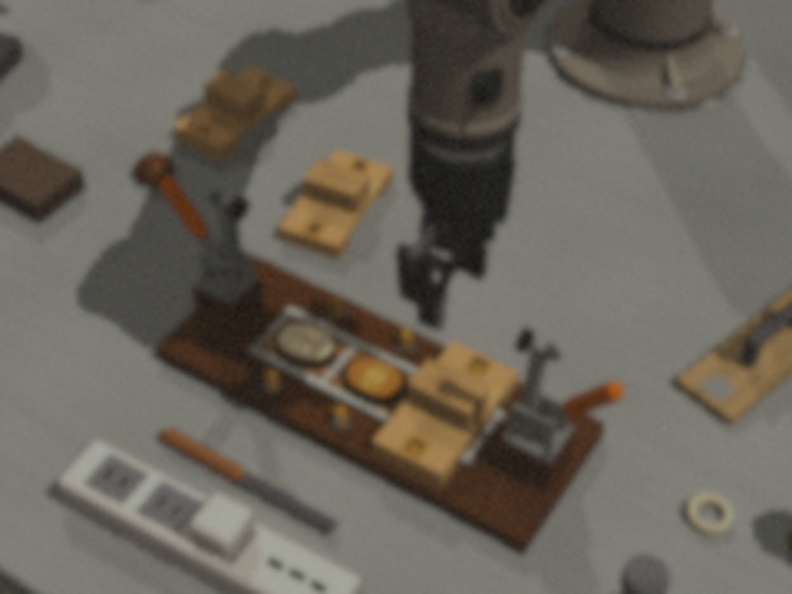

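Block L is home on nest2 (42 N push, no further travel). Next is block M.

```bash
python3 - <<'E'
from h import *
go([.441,-.141,.175],yaw=9.0)
E
```

```text
shift [-190.6  246.2   -7.5] turn [-0.  -0.  -7.9]
```

```bash
python3 -m handwheel '-45 40 0 0 0 -7.9 60;-80 90 0 0 0 -7.9 60;-115 140 0 0 0 -7.9 60;-150 190 0 0 0 -7.9 60;-175 230 0 0 0 -7.9 60;-189.5 246 0 0 0 -7.9 60;-189.5 246 0 0 0 -7.9 60;-189.5 246 0 0 0 -7.9 60' 60; python3 - <<'E'
from h import *
st(); f=grab_frame("wrist"); crop(f,200,100,440,280,3.3,"w22.png"); print(proj(f,[.441,-.141,.02]))
E
```

```text
clock: 24.58
tcp_pos: [0.4431, -0.1395, 0.1675]
orientation: [-3.131, -0.251, 0.0]
contact_force: [1.2, -0.5, 0.3]
grip_width: 0.0596
t 24.57 tcp [ 443.1 -139.5  167.5] xyaw 9.2 zax [-0.  0. -1.] F [ 1.2 -0.5  0.3] w 59.6
[[318.22169598 188.47814398]]
```

View pics/w22.png

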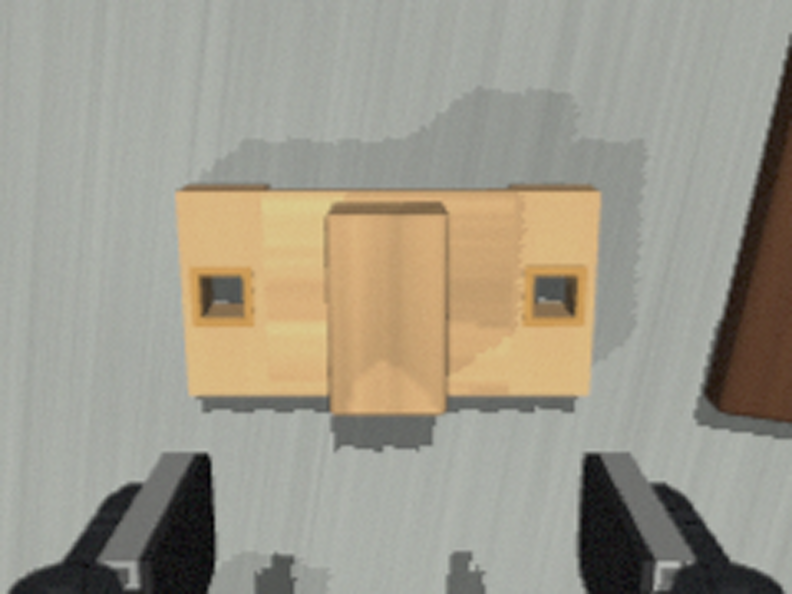

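```bash
python3 - <<'E'
from h import *
f=grab_frame("wrist"); m=ray(f,317.5,189.2,.02); print(m); st(); go([m[0],m[1],.0275],yaw=9.2)
E
```

```text
[ 0.44050155 -0.14188089  0.02      ]
t 24.68 tcp [ 443.2 -139.5  167.6] xyaw 9.2 zax [-0. -0. -1.] F [-0.3 -0.5  0.1] w 60.0
shift [ -3.    1.9 140.1] turn [ 0.  0. -0.]
```

```bash
python3 -m handwheel '-2.6 1.9 60 0 0 0 60;-2.6 1.9 110 0 0 0 60;-2.6 1.9 132 0 0 0 60;-2.6 1.9 140 0 0 0 60;-2.6 1.9 140 0 0 0 60;-2.6 1.9 140 0 0 0 34;-2.6 1.9 140 0 0 0 30;-2.6 1.9 140 0 0 0 30;-2.6 1.9 140 0 0 0 30;-2.6 1.9 140 0 0 0 30' 60; python3 - <<'E'
from h import *
st(); f=grab_frame("wrist"); crop(f,195,170,445,260,3.1,"w23.png")
E
```

```text
clock: 25.92
tcp_pos: [0.441, -0.1432, 0.029]
orientation: [3.132, 0.248, 0.004]
contact_force: [-1.6, -0.0, 5.3]
grip_width: 0.0346
t 25.93 tcp [ 441.  -143.2   29. ] xyaw 9.1 zax [ 0.003  0.    -1.   ] F [-1.6 -0.   5.3] w 34.6
```

View pics/w23.png

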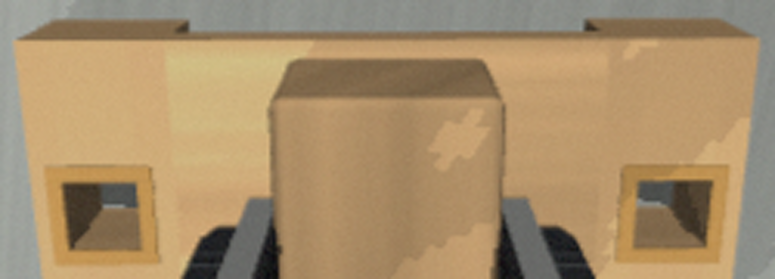

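```bash
python3 - <<'E'
from h import *
go([.6282,.0308,.129],yaw=1.1)
E
```

```text
shift [ 212.6 -142.4  -99.5] turn [ 0.  -0.1  7.9]
```

```bash
python3 -m handwheel '0 0 -50 0 0 0 30;0 0 -99 0 0 2 30;30 -40 -99 0 0 7.9 30;65 -85 -99 0 0 7.9 30;105 -125 -99 0 0 7.9 30;160 -142 -99 0 0 7.9 30;200 -142 -99 0 0 7.9 30;213 -142 -99 0 0 7.9 30;213 -142 -99 0 0 7.9 30;213 -142 -99 0 0 7.9 30' 60; python3 - <<'E'
from h import *
st(); go([.6282,.0308,.075],yaw=1.1)
E
```

```text
clock: 27.22
tcp_pos: [0.6264, 0.0296, 0.1268]
orientation: [-3.141, -0.029, 0.002]
contact_force: [-0.8, 0.1, -1.3]
grip_width: 0.0346
t 27.23 tcp [626.4  29.6 126.8] xyaw 1.1 zax [-0.001  0.    -1.   ] F [-0.8  0.1 -1.3] w 34.6
shift [ 1.9 -1.1 51.8] turn [-0.   0.1 -0. ]
```

```bash
python3 -m handwheel '1 -1.1 30 0 0 0 30;1 -1.1 48 0 0 0 30;1 -1.1 53 0 0 0 30;1 -1.1 53 0 0 0 30' 60; python3 - <<'E'
from h import *
st(); f=grab_frame("wrist");  crop(f,195,150,445,260,3.1,"w24.png"); go([.6282,.0308,.075],yaw=1.1)
E
```

```text
clock: 27.72
tcp_pos: [0.6287, 0.0312, 0.0739]
orientation: [3.141, 0.03, -0.0]
contact_force: [0.0, 0.2, -1.9]
grip_width: 0.0346
t 27.73 tcp [628.7  31.2  73.9] xyaw 1.1 zax [-0. -0. -1.] F [ 0.   0.2 -1.9] w 34.6
shift [-1.   0.5 -0.6] turn [ 0. -0.  0.]
```

View pics/w24.png

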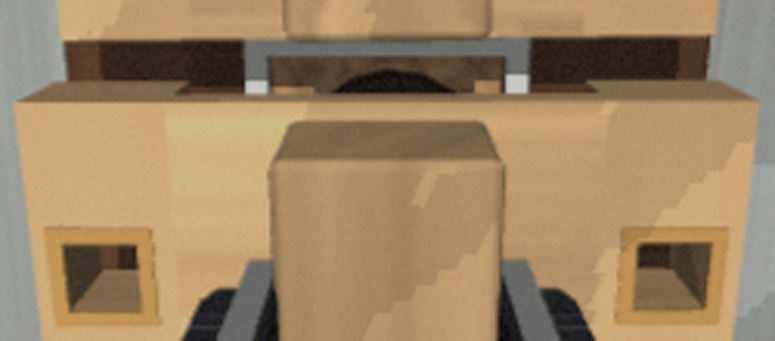

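```bash
python3 -m handwheel '-0.5 0.4 5 0 0 0 30;-0.5 0.4 9 0 0 0 30;-0.5 0.4 12 0 0 0 30;-0.5 0.4 12 0 0 0 30' 90; python3 - <<'E'
from h import *
st(); f=grab_frame("wrist");  crop(f,195,150,445,260,3.1,"w25.png")
E
```

```text
clock: 28.28
tcp_pos: [0.6282, 0.0311, 0.0615]
orientation: [3.141, 0.031, -0.001]
contact_force: [0.5, -0.0, -2.3]
grip_width: 0.034
t 28.27 tcp [628.2  31.1  61.5] xyaw 1.1 zax [-0.001 -0.    -1.   ] F [ 0.5 -0.  -2.3] w 34.0
```

View pics/w25.png

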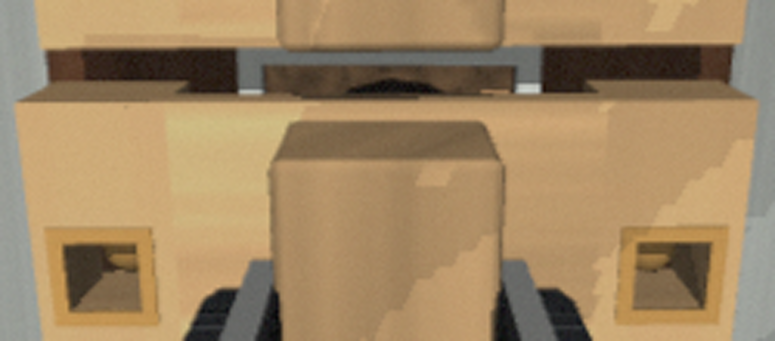

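Pins are entering both sockets at (122,260) and (655,260) with no side force. Pushing home.

```bash
python3 -m handwheel '0 0 4 0 0 0 30;0 0 8 0 0 0 30;0 0 11 0 0 0 30;0 0 14 0 0 0 30;0 0 16 0 0 0 30;0 0 17 0 0 0 30;0 0 17 0 0 0 30' 90; python3 - <<'E'
from h import *
st(); f=grab_frame("wrist"); crop(f,195,150,445,260,3.1,"w26.png")
E
```

```text
clock: 29.2
tcp_pos: [0.6286, 0.0311, 0.0492]
orientation: [-3.138, -0.03, -0.0]
contact_force: [-15.7, 2.5, 40.6]
grip_width: 0.0341
t 29.20 tcp [628.6  31.1  49.2] xyaw 1.1 zax [ 0.     0.003 -1.   ] F [-15.7   2.5  40.6] w 34.1
```

View pics/w26.png

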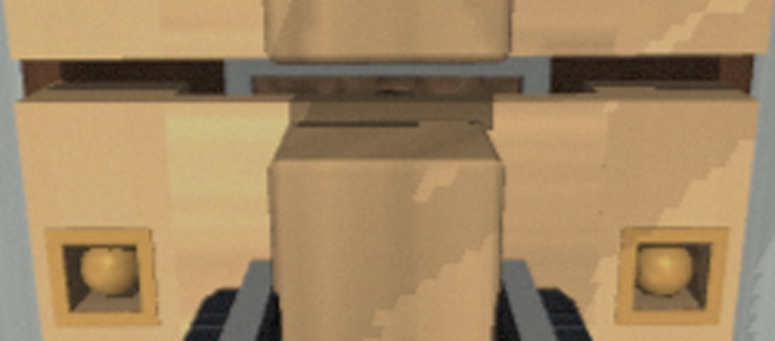

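```bash
python3 -m handwheel '0 0 -2 0 0 0 30;0 0 -2 0 0 0 48;0 0 -2 0 0 0 56;0 0 -2 0 0 0 56;0 0 -30 0 0 0 60;0 0 -80 0 0 0 60;0 0 -125 0 0 0 60;0 0 -125 0 0 0 60' 60;python3 - <<'E'
from h import *
st(); f=grab_frame("wrist"); cv2.imwrite("pics/w27.png",f["pixels"][:,:,::-1])
f=grab_frame("top"); crop(f,380,200,460,310,5,"t27.png")
go([.380,-.324,.175],yaw=-1.2)
E
```

```text
clock: 30.25
tcp_pos: [0.6309, 0.0308, 0.1733]
orientation: [-3.141, -0.031, -0.01]
contact_force: [-0.2, -0.9, 0.1]
grip_width: 0.06
t 30.25 tcp [630.9  30.8 173.3] xyaw 1.1 zax [ 0.007  0.001 -1.   ] F [-0.2 -0.9  0.1] w 60.0
shift [-255.3  350.3   -5.6] turn [-0.   0.   2.3]
```

View pics/w27.png

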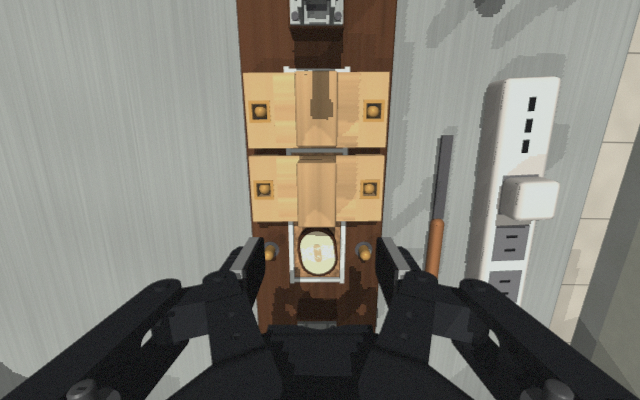

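View pics/t27.png

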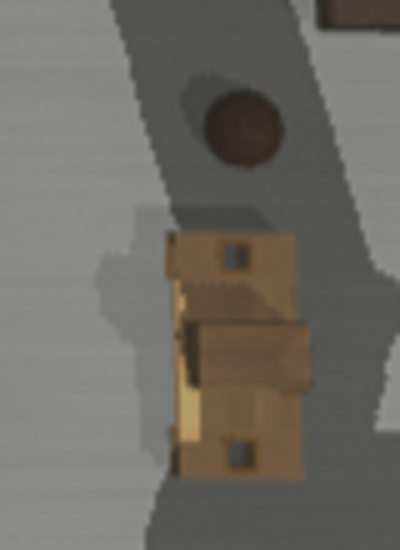

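```bash
python3 -m handwheel '-50 5 0 0 0 2.3 60;-95 45 0 0 0 2.3 60;-125 95 0 0 0 2.3 60;-155 150 0 0 0 2.3 60;-185 205 0 0 0 2.3 60;-215 260 0 0 0 2.3 60;-240 315 0 0 0 2.3 60;-254 350 0 0 0 2.3 60;-254 350 0 0 0 2.3 60;-254 350 0 0 0 2.3 60' 60; python3 - <<'E'
from h import *
st(); f=grab_frame("wrist"); crop(f,200,100,440,280,3.3,"w28.png"); print(proj(f,[.380,-.324,.02]))
E
```

```text
clock: 31.6
tcp_pos: [0.3811, -0.3227, 0.1687]
orientation: [-3.14, 0.031, 0.003]
contact_force: [0.3, -0.4, -0.4]
grip_width: 0.0598
t 31.60 tcp [ 381.1 -322.7  168.7] xyaw -1.1 zax [-0.002  0.001 -1.   ] F [ 0.3 -0.4 -0.4] w 59.8
[[319.51469707 188.41815888]]
```

View pics/w28.png

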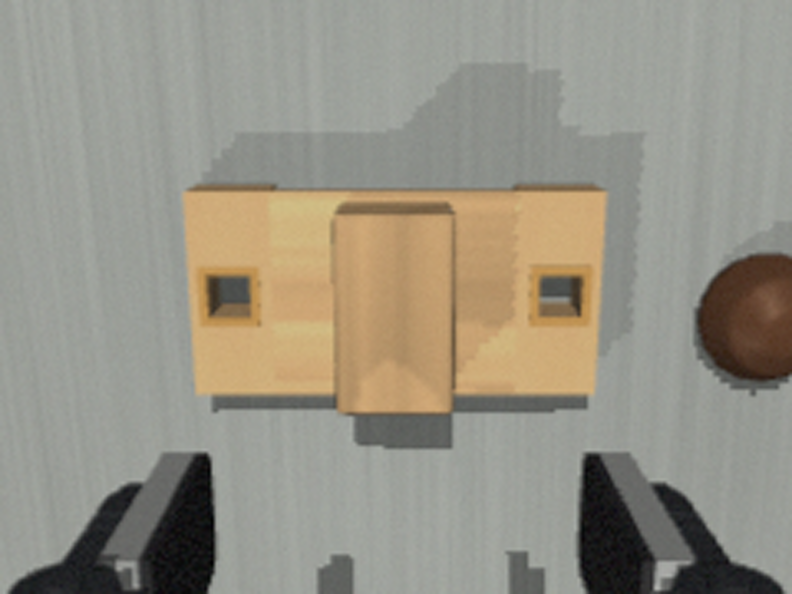

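```bash
python3 - <<'E'
from h import *
f=grab_frame("wrist"); m=ray(f,319.2,189.2,.02); print(m); st(); go([m[0],m[1],.0275],yaw=-1.1)
E
```

```text
[ 0.3801719  -0.32451365  0.02      ]
t 31.70 tcp [ 381.8 -322.2  169. ] xyaw -1.0 zax [-0.001  0.001 -1.   ] F [ 0.6 -0.2  0.3] w 59.9
shift [ -1.4   2.5 141.5] turn [-0.1  0.1  0.1]
```

```bash
python3 -m handwheel '-1.2 1.5 60 0 0 0 60;-1.2 1.5 110 0 0 0 60;-1.2 1.5 132 0 0 0 60;-1.2 1.5 141 0 0 0 60;-1.2 1.5 141 0 0 0 60;-1.2 1.5 141 0 0 0 34;-1.2 1.5 141 0 0 0 30;-1.2 1.5 141 0 0 0 30;-1.2 1.5 141 0 0 0 30;-1.2 1.5 141 0 0 0 30' 60; python3 - <<'E'
from h import *
st(); f=grab_frame("wrist"); crop(f,195,170,445,260,3.1,"w29.png")
E
```

```text
clock: 32.95
tcp_pos: [0.3811, -0.3257, 0.0301]
orientation: [3.141, -0.032, 0.004]
contact_force: [-0.0, 0.6, 4.6]
grip_width: 0.0347
t 32.95 tcp [ 381.1 -325.7   30.1] xyaw -1.2 zax [ 0.002 -0.001 -1.   ] F [-0.   0.6  4.6] w 34.7
```

View pics/w29.png

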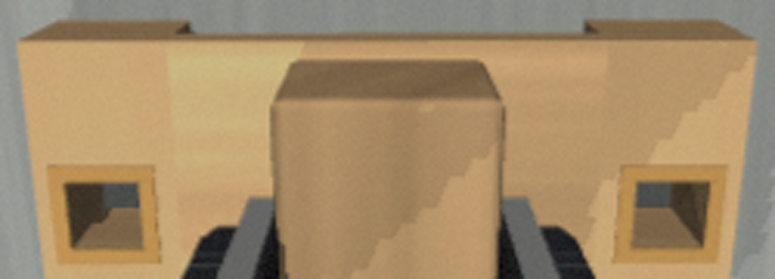

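```bash
python3 -m handwheel '0 0 -50 0 0 0 30;0 0 -99 0 0 0 30;15 -50 -99 0 0 -2.3 30;30 -105 -99 0 0 -2.3 30;45 -160 -99 0 0 -2.3 30;65 -215 -99 0 0 -2.3 30;85 -265 -99 0 0 -2.3 30;130 -285 -99 0 0 -2.3 30;180 -286 -99 0 0 -2.3 30;180 -286 -99 0 0 -2.3 30' 60; python3 - <<'E'
from h import *
st(); go([.6297,-.0449,.125],yaw=1.1)
E
```

```text
clock: 34.25
tcp_pos: [0.5696, -0.0421, 0.1285]
orientation: [3.14, 0.035, 0.006]
contact_force: [-0.3, -0.4, -1.3]
grip_width: 0.0348
t 34.25 tcp [569.6 -42.1 128.5] xyaw 1.3 zax [ 0.004 -0.001 -1.   ] F [-0.3 -0.4 -1.3] w 34.8
shift [60.   4.1  3.8] turn [ 0.1 -0.2  0.2]
```

```bash
python3 -m handwheel '45 3 4 0 0 0.2 30;59 4 20 0 0 0.2 30;59 4 48 0 0 0.2 30;59 4 52 0 0 0.2 30;59 4 52 0 0 0.2 30' 90; python3 - <<'E'
from h import *
st(); go([.6297,-.0449,.0765],yaw=1.1); f=grab_frame("wrist"); crop(f,195,150,445,260,3.1,"w30.png")
E
```

```text
clock: 34.88
tcp_pos: [0.6245, -0.0461, 0.0765]
orientation: [-3.141, -0.025, 0.0]
contact_force: [0.5, -0.1, -1.5]
grip_width: 0.0339
t 34.88 tcp [624.5 -46.1  76.5] xyaw 0.9 zax [-0.  0. -1.] F [ 0.5 -0.1 -1.5] w 33.9
shift [ 5.2 -1.2 -0. ] turn [-0.   0.  -0.2]
```

View pics/w30.png

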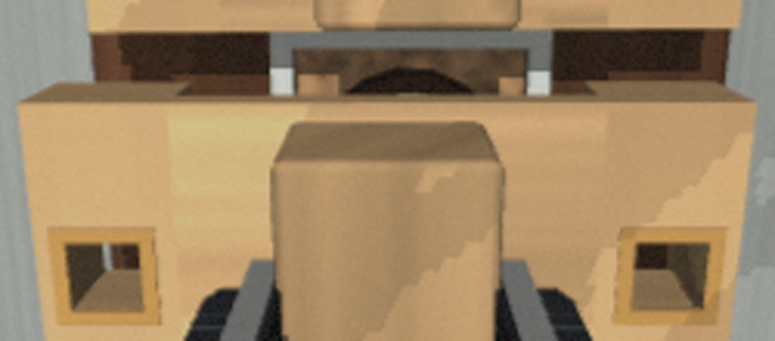

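```bash
python3 -m handwheel '4 -1 0 0 0 -0.2 30;4 -1 0 0 0 -0.2 30;4 -1 0 0 0 -0.2 30' 90; python3 - <<'E'
from h import *
st(); go([.6297,-.0449,.0765],yaw=1.1); f=grab_frame("wrist"); crop(f,195,150,445,260,3.1,"w31.png")
E
```

```text
clock: 35.3
tcp_pos: [0.6292, -0.0447, 0.0761]
orientation: [-3.141, -0.031, -0.001]
contact_force: [-0.3, -0.3, -1.7]
grip_width: 0.034
t 35.30 tcp [629.2 -44.7  76.1] xyaw 1.1 zax [ 0.  0. -1.] F [-0.3 -0.3 -1.7] w 34.0
shift [ 0.5  0.2 -0.4] turn [-0. -0.  0.]
```

View pics/w31.png

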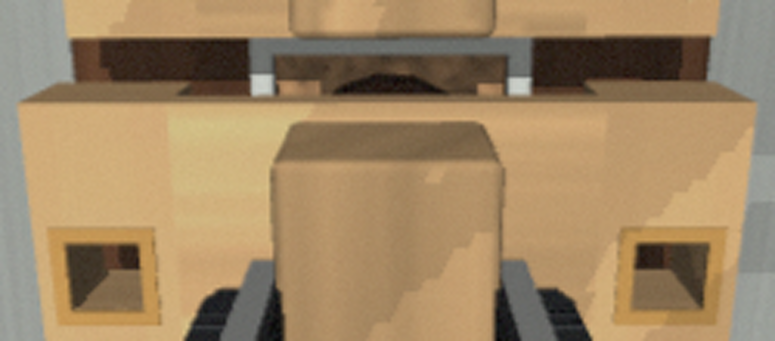

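```bash
python3 -m handwheel '0.7 0 5 0 0 0 30;0.7 0 9 0 0 0 30;0.7 0 13 0 0 0 30;0.7 0 13 0 0 0 30' 90; python3 - <<'E'
from h import *
st(); f=grab_frame("wrist");  crop(f,195,150,445,260,3.1,"w32.png")
E
```

```text
clock: 35.85
tcp_pos: [0.6293, -0.0448, 0.0623]
orientation: [3.141, 0.031, -0.001]
contact_force: [-1.1, 0.8, -2.0]
grip_width: 0.0339
t 35.85 tcp [629.3 -44.8  62.3] xyaw 1.1 zax [-0.001 -0.    -1.   ] F [-1.1  0.8 -2. ] w 33.9
```

View pics/w32.png

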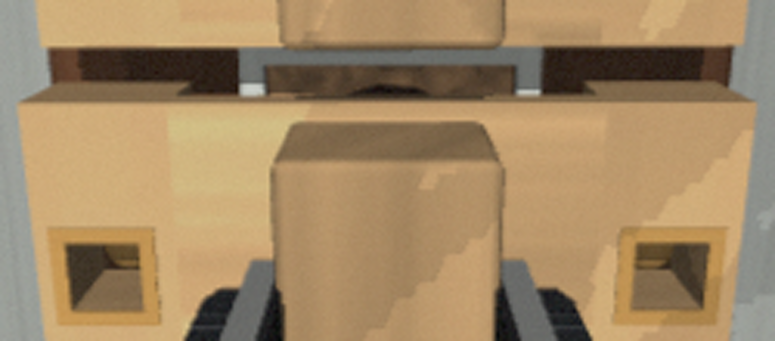

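```bash
python3 -m handwheel '0.3 0 4 0 0 0 30;0.3 0 8 0 0 0 30;0.3 0 11 0 0 0 30;0.3 0 14 0 0 0 30;0.3 0 16 0 0 0 30;0.3 0 17 0 0 0 30;0.3 0 17 0 0 0 30' 90; python3 - <<'E'
from h import *
st(); f=grab_frame("wrist"); crop(f,195,150,445,260,3.1,"w33.png")
E
```

```text
clock: 36.78
tcp_pos: [0.6301, -0.0448, 0.0502]
orientation: [-3.138, -0.03, -0.001]
contact_force: [-16.1, 3.8, 41.5]
grip_width: 0.0338
t 36.77 tcp [630.1 -44.8  50.2] xyaw 1.1 zax [ 0.     0.003 -1.   ] F [-16.1   3.8  41.5] w 33.8
```

View pics/w33.png

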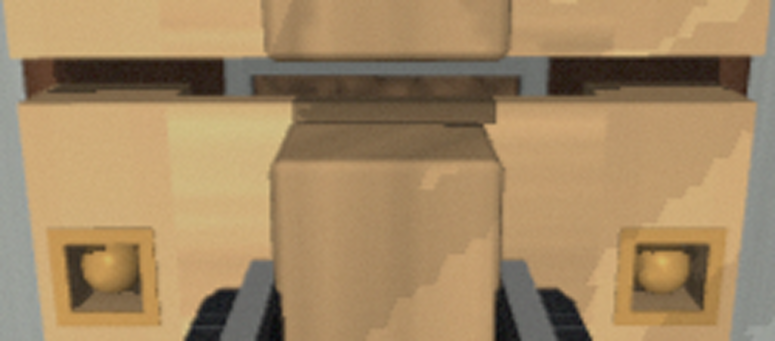

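```bash
python3 -m handwheel '0 0 -2 0 0 0 30;0 0 -2 0 0 0 48;0 0 -2 0 0 0 56;0 0 -2 0 0 0 56;0 0 -30 0 0 0 60;0 0 -80 0 0 0 60;0 0 -125 0 0 0 60;0 0 -125 0 0 0 60' 60;python3 - <<'E'
from h import *
st(); f=grab_frame("wrist"); crop(f,220,0,420,250,2.4,"w34.png")
f=grab_frame("scene"); crop(f,220,170,400,300,4.4,"s34.png")
go([.376,.308,.19],yaw=75)
E
```

```text
clock: 37.83
tcp_pos: [0.6324, -0.0455, 0.1743]
orientation: [3.141, 0.031, 0.01]
contact_force: [0.4, 0.7, 0.1]
grip_width: 0.0598
t 37.83 tcp [632.4 -45.5 174.3] xyaw 1.1 zax [ 0.007  0.    -1.   ] F [0.4 0.7 0.1] w 59.8
shift [-246.8 -357.5  -19.4] turn [ -0.   -0.  -73.9]
```

View pics/w34.png

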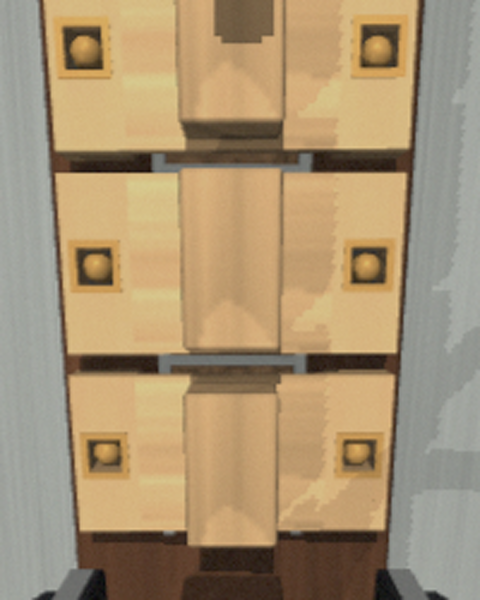

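View pics/s34.png

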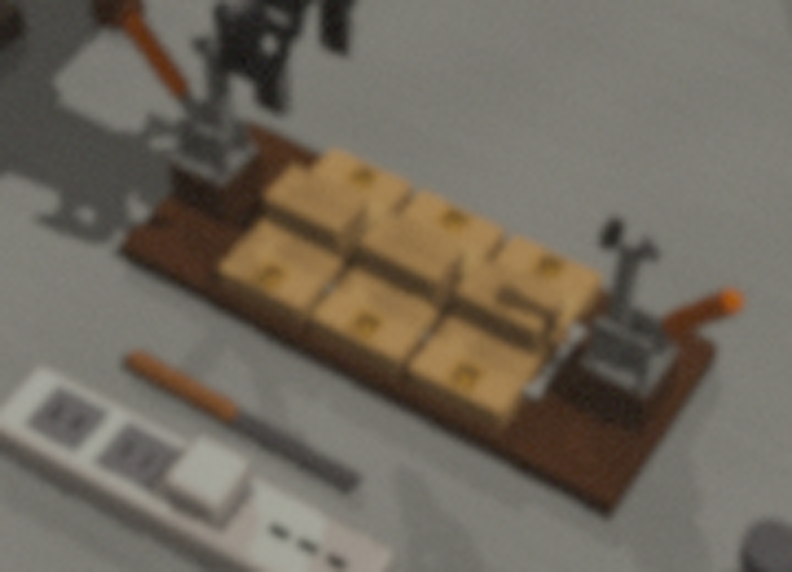

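All three blocks sit level, with pins flush in the sockets. Now the lid.

```bash
python3 -m handwheel '-50 -20 -15 0 0 0 60;-100 -50 -19 0 0 -10 60;-140 -95 -19 0 0 -20 60;-170 -150 -19 0 0 -30 60;-195 -205 -19 0 0 -40 60;-215 -260 -19 0 0 -50 60;-235 -315 -19 0 0 -60 60;-247 -357 -19 0 0 -70 60;-247 -357 -19 0 0 -74 60;-247 -357 -19 0 0 -74 60;-247 -357 -19 0 0 -74 60' 60; python3 - <<'E'
from h import *
st(); f=grab_frame("wrist"); cv2.imwrite("pics/w35.png",f["pixels"][:,:,::-1]); print(proj(f,[.376,.308,.05]))
E
```

```text
clock: 39.3
tcp_pos: [0.3758, 0.3063, 0.189]
orientation: [2.492, 1.912, -0.003]
contact_force: [-0.3, -0.7, 0.3]
grip_width: 0.0605
t 39.30 tcp [375.8 306.3 189. ] xyaw 75.0 zax [-0.001 -0.001 -1.   ] F [-0.3 -0.7  0.3] w 60.5
[[322.66849558 190.01451613]]
```

View pics/w35.png

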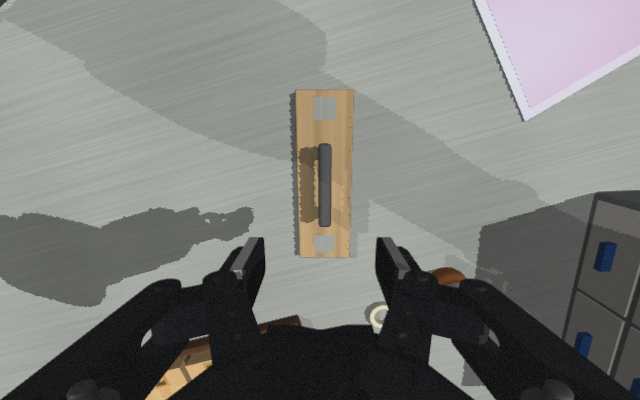

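```bash
python3 - <<'E'
from h import *
f=grab_frame("wrist"); crop(f,280,80,370,265,3.1,"w36.png")
a=ray(f,325,145,.05);b=ray(f,325,226,.05);print(a,b,np.linalg.norm(a-b),(a+b)/2, np.degrees(np.arctan2(*(a-b)[1::-1])))
for u,v in [(324.5,107.5),(324,243.5)]: print(ray(f,u,v,.012))
m=(a+b)/2; go([m[0],m[1],.03],yaw=75)
E
```

```text
[0.33233041 0.32218025 0.05      ] [0.41547662 0.30031127 0.05      ] 0.0859740904742575 [0.37390351 0.31124576 0.05      ] 165.26391660769752
[0.29627555 0.33177418 0.012     ]
[0.45190728 0.29011536 0.012     ]
shift [  4.1  -3.3 159.4] turn [-0.  0.  0.]
```

View pics/w36.png

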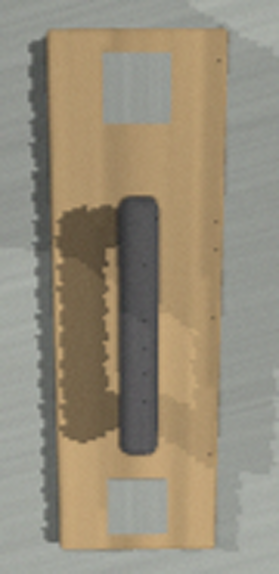

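```bash
python3 -m handwheel '4 -3.3 60 0 0 0 50;4 -3.3 110 0 0 0 40;4 -3.3 145 0 0 0 36;4 -3.3 158 0 0 0 36;4 -3.3 158 0 0 0 36;4 -3.3 158 0 0 0 36' 60; python3 - <<'E'
from h import *
st(); f=grab_frame("wrist"); cv2.imwrite("pics/w37.png",f["pixels"][:,:,::-1])
E
```

```text
clock: 40.15
tcp_pos: [0.3748, 0.3127, 0.0331]
orientation: [-2.49, -1.914, -0.004]
contact_force: [-0.1, -0.7, 0.0]
grip_width: 0.0361
t 40.15 tcp [374.8 312.7  33.1] xyaw 75.1 zax [ 0.002  0.002 -1.   ] F [-0.1 -0.7  0. ] w 36.1
```

View pics/w37.png

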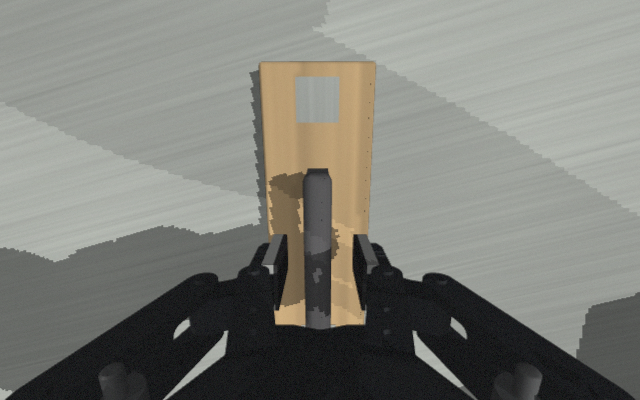

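Bar at column 317 lies between the pads. Gripping.

```bash
python3 -m handwheel '0 0 1 0 0 0 20;0 0 1 0 0 0 8;0 0 1 0 0 0 8;0 0 1 0 0 0 8;0 0 1 0 0 0 8' 60; python3 - <<'E'
from h import *
st(); f=grab_frame("wrist"); cv2.imwrite("pics/w38.png",f["pixels"][:,:,::-1])
E
python3 -m handwheel '0 0 -30 0 0 0 8;0 0 -80 0 0 0 8;0 0 -130 0 0 0 8;0 0 -150 0 0 0 8;0 0 -150 0 0 0 8' 60; python3 - <<'E'
from h import *
st(); f=grab_frame("wrist"); cv2.imwrite("pics/w39.png",f["pixels"][:,:,::-1])
f=grab_frame("scene"); crop(f,330,100,570,280,3.3,"s39.png")
E
```

```text
clock: 40.83
tcp_pos: [0.3741, 0.3124, 0.0316]
orientation: [-2.49, -1.915, -0.002]
contact_force: [-1.1, -1.3, 7.8]
grip_width: 0.0127
t 40.83 tcp [374.1 312.4  31.6] xyaw 75.1 zax [ 0.     0.001 -1.   ] F [-1.1 -1.3  7.8] w 12.7
clock: 41.5
tcp_pos: [0.3742, 0.3125, 0.1819]
orientation: [-2.489, -1.915, -0.004]
contact_force: [0.3, 0.1, -3.4]
grip_width: 0.0124
t 41.50 tcp [374.2 312.5 181.9] xyaw 75.1 zax [ 0.001  0.003 -1.   ] F [ 0.3  0.1 -3.4] w 12.4
```

View pics/w38.png

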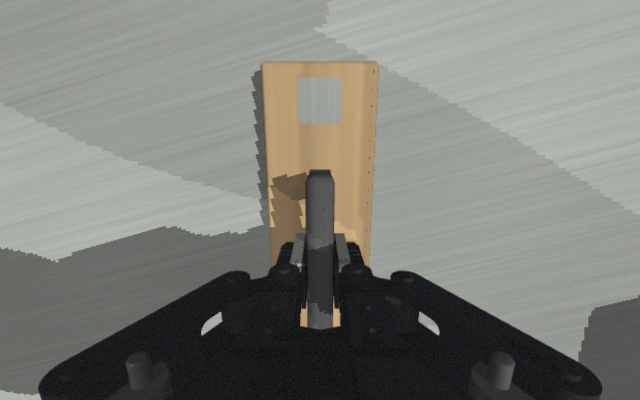

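View pics/w39.png

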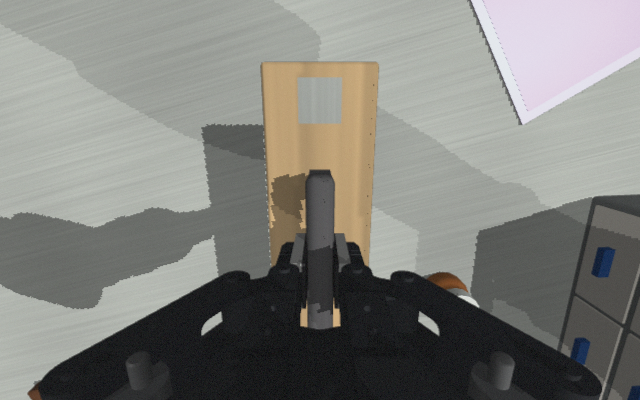

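View pics/s39.png

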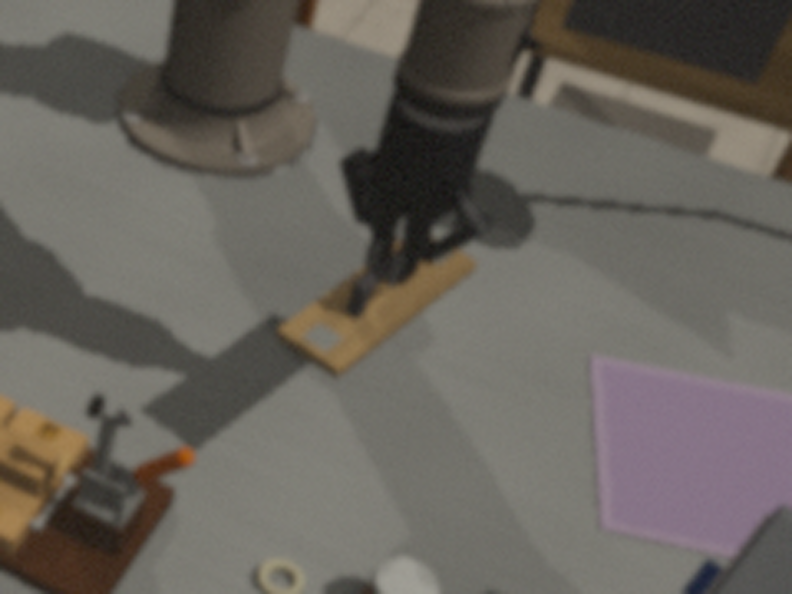

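```bash
python3 - <<'E'
from h import *
go([.45,.033,.182],yaw=1.1); go([.6278,.0325,.182],yaw=1.1)
E
```

```text
shift [-249.4  145.8   -2. ] turn [ 0.   0.1 74. ]
shift [-204.3  317.8   -2.2] turn [ 0.   0.1 74. ]
```

```bash
python3 -m handwheel '-35 20 0 0 0 10 8;-70 40 0 0 0 20 8;-105 61 0 0 0 30 8;-140 82 0 0 0 40 8;-175 102 0 0 0 50 8;-210 123 0 0 0 60 8;-240 140 0 0 0 68 8;-249 146 0 0 0 74 8;-249 146 0 0 0 74 8;-249 146 0 0 0 74 8' 80; python3 - <<'E'
from h import *
st(); go([.6278,.0325,.182],yaw=1.1)
E
```

```text
clock: 42.85
tcp_pos: [0.4503, 0.0345, 0.18]
orientation: [3.141, 0.036, -0.003]
contact_force: [-0.0, -0.4, -3.1]
grip_width: 0.0116
t 42.85 tcp [450.3  34.5 180. ] xyaw 1.3 zax [-0.002 -0.001 -1.   ] F [-0.  -0.4 -3.1] w 11.6
shift [177.4   6.   -2.3] turn [0.  0.1 0.2]
```

```bash
python3 -m handwheel '45 1.5 0 0 0 0.2 8;90 3 0 0 0 0.2 8;135 4.5 0 0 0 0.2 8;168 6 0 0 0 0.2 8;178 6 0 0 0 0.2 8;178 6 0 0 0 0.2 8;178 6 0 0 0 0.2 8' 80; python3 - <<'E'
from h import *
st(); go([.6278,.0325,.110],yaw=1.1); f=grab_frame("wrist"); cv2.imwrite("pics/w40.png",f["pixels"][:,:,::-1])
E
```

```text
clock: 43.72
tcp_pos: [0.6277, 0.0317, 0.1805]
orientation: [-3.141, -0.026, 0.002]
contact_force: [0.1, -0.3, -3.2]
grip_width: 0.0119
t 43.73 tcp [627.7  31.7 180.5] xyaw 1.0 zax [-0.002  0.001 -1.   ] F [ 0.1 -0.3 -3.2] w 11.9
shift [ 0.2 -0.7 70.5] turn [-0.   0.1 -0.1]
```

View pics/w40.png

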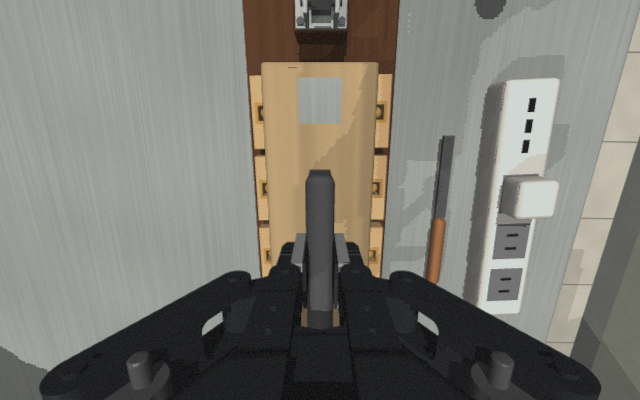

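```bash
python3 -m handwheel '0 -0.5 30 0 0 0 8;0 -0.5 60 0 0 0 8;0 -0.5 74 0 0 0 8;0 -0.5 77 0 0 0 8;0 -0.5 79 0 0 0 8;0 -0.5 79 0 0 0 8' 80; python3 - <<'E'
from h import *
st()
E
```

```text
clock: 44.52
tcp_pos: [0.6297, 0.0318, 0.1027]
orientation: [-3.141, -0.025, -0.002]
contact_force: [0.2, 0.8, -3.1]
grip_width: 0.0118
t 44.52 tcp [629.7  31.8 102.7] xyaw 0.9 zax [ 0.001  0.    -1.   ] F [ 0.2  0.8 -3.1] w 11.8
```

```bash
python3 -m handwheel '-1 0 1.5 0 0 0 8;-1 0 2.5 0 0 0 8;-1 0 3.2 0 0 0 8;-1 0 3.2 0 0 0 8' 80; python3 - <<'E'
from h import *
st()
E
```

```text
clock: 45.02
tcp_pos: [0.6283, 0.0318, 0.0998]
orientation: [-3.141, -0.025, -0.0]
contact_force: [-4.0, 0.7, 7.1]
grip_width: 0.0117
t 45.02 tcp [628.3  31.8  99.8] xyaw 0.9 zax [ 0.     0.001 -1.   ] F [-4.   0.7  7.1] w 11.7
```

```bash
python3 -m handwheel '0 0 -0.5 0 0 0 20;0 0 -0.5 0 0 0 36;0 0 -0.5 0 0 0 40;0 0 -0.5 0 0 0 40;0 0 -25 0 0 0 40;0 0 -70 0 0 0 40;0 0 -110 0 0 0 40;0 0 -110 0 0 0 40' 60; python3 - <<'E'
from h import *
st(); f=grab_frame("wrist"); cv2.imwrite("pics/w41.png",f["pixels"][:,:,::-1])
f=grab_frame("scene"); crop(f,220,130,400,300,4,"s41.png")
E
```

```text
clock: 46.02
tcp_pos: [0.6302, 0.0315, 0.2119]
orientation: [-3.141, -0.025, -0.01]
contact_force: [-0.4, 1.0, -0.1]
grip_width: 0.0399
t 46.02 tcp [630.2  31.5 211.9] xyaw 0.9 zax [ 0.006  0.001 -1.   ] F [-0.4  1.  -0.1] w 39.9
```

View pics/w41.png

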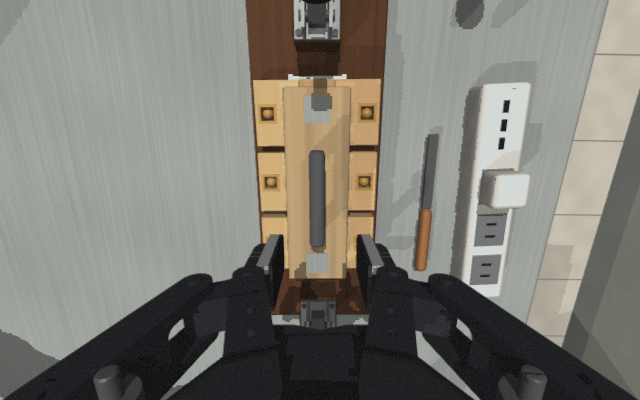

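View pics/s41.png

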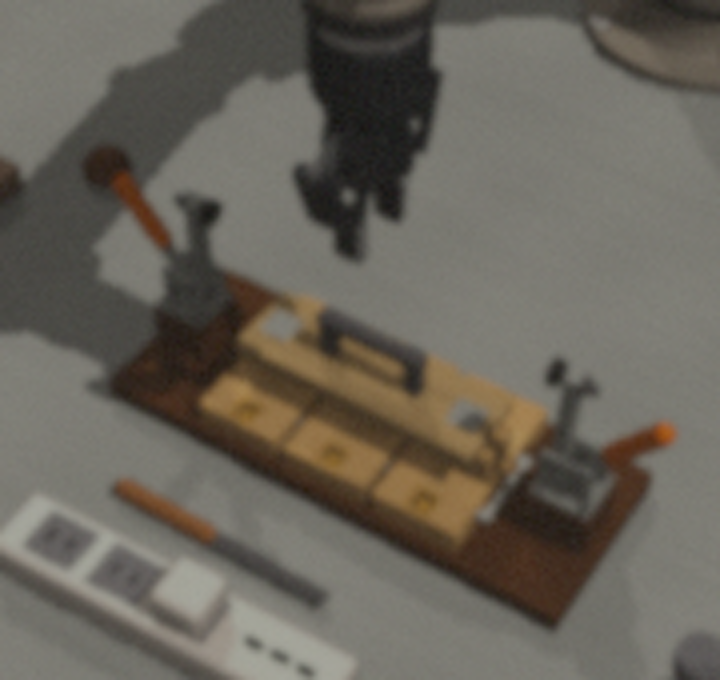

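```bash
python3 - <<'E'
from fit import *
f=grab_frame("wrist")
a=ray(f,317,108,.08);b=ray(f,317,263,.08);print("lid mid",(a+b)/2,np.linalg.norm(a-b))
a=ray(f,317,151,.118);b=ray(f,317,247,.118);print("bar",(a+b)/2,np.linalg.norm(a-b))
p,e=fitpress(f,[(2,-1,.034,267.5,114),(2,1,.034,367,113),(1,-1,.034,271,182),(1,1,.034,364,182)]);print(p,e.round(1).tolist())
# clamp grips
a=p[2]; ex=np.array([np.cos(a),np.sin(a)]); ey=np.array([-ex[1],ex[0]])
for s in (1,-1):
  for y,z in ((.170,.08),(.193,.140),(.233,.093)): print(s,y,z,(p[:2]+ey*s*y).round(4))
E
```

```text
lid mid [0.62475957 0.03222242 0.08      ] 0.15890782502666367
bar [0.62512369 0.03277588 0.118     ] 0.08659324688755708
[0.62499096 0.0321394  0.02036626] [[0.0, -0.3], [-0.2, 0.3], [0.1, 0.2], [0.1, -0.2]]
1 0.17 0.08 [0.6215 0.2021]
1 0.193 0.14 [0.6211 0.2251]
1 0.233 0.093 [0.6202 0.2651]
-1 0.17 0.08 [ 0.6285 -0.1378]
-1 0.193 0.14 [ 0.6289 -0.1608]
-1 0.233 0.093 [ 0.6297 -0.2008]
```

```bash
python3 - <<'E'
from h import *
f=grab_frame("top")
crop(f,195,150,265,200,10,"t42.png")
f=grab_frame("scene"); crop(f,340,210,410,280,10,"s42.png"); 
p=np.array([.6273,.0325]); a=np.radians(1.1); ey=np.array([-np.sin(a),np.cos(a)])
for y,z in ((.170,.08),(.193,.140),(.233,.093),(.211,.168)): q=p+ey*y; print(y,z,proj(f,[*q,z]).round(1), ((proj(f,[*q,z])-[340,210]+.5)*10).round())
E
```

```text
0.17 0.08 [[365.6 247.2]] [[261. 377.]]
0.193 0.14 [[375.6 236.6]] [[361. 271.]]
0.233 0.093 [[387.4 254.5]] [[479. 450.]]
0.211 0.168 [[383.3 232.5]] [[438. 230.]]
```

View pics/t42.png

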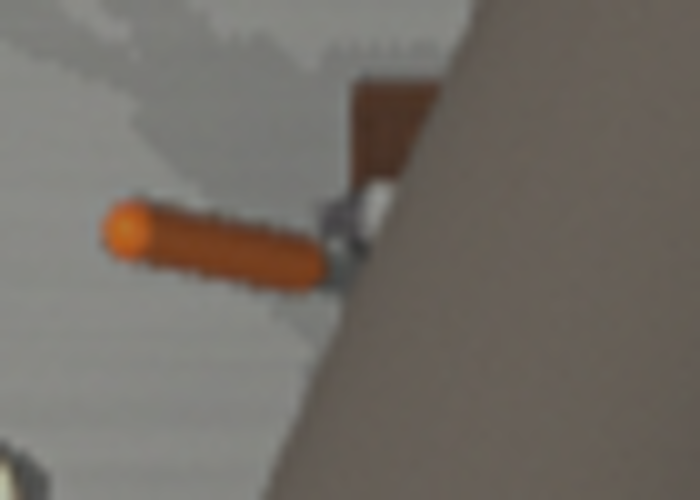

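View pics/s42.png

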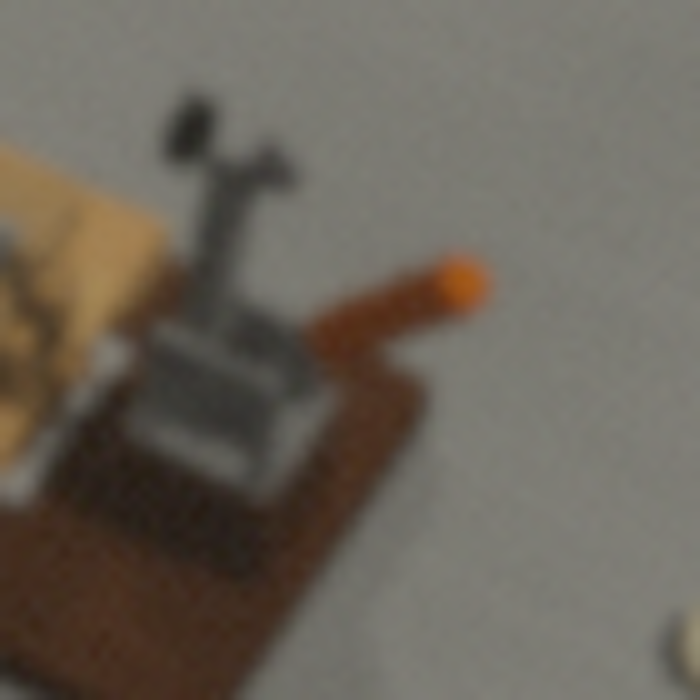

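```bash
python3 - <<'E'
from h import *
f=grab_frame("scene")
p=np.array([.6273,.0325]); a=np.radians(1.1); ey=np.array([-np.sin(a),np.cos(a)])
for y,z in ((.15,.17),(.16,.17),(.17,.17),(.18,.17),(.14,.18),(.15,.18),(.14,.17),(.13,.17)): q=p+ey*y; print(y,z, ((proj(f,[*q,z])-[340,210]+.5)*10).round())
for th in (.8,.9,1.):
  for r_ in (30,88):
    y=170+r_*np.cos(th)-5*np.sin(th); z=80+r_*np.sin(th)+5*np.cos(th); q=p+ey*y/1e3; print(th,r_,((proj(f,[*q,z/1e3])-[340,210]+.5)*10).round())
go([*(p+ey*.196),.25],yaw=1.1)
E
```

```text
0.15 0.17 [[224. 126.]]
0.16 0.17 [[258. 142.]]
0.17 0.17 [[293. 158.]]
0.18 0.17 [[328. 174.]]
0.14 0.18 [[193.  84.]]
0.15 0.18 [[227.  99.]]
0.14 0.17 [[189. 110.]]
0.13 0.17 [[155.  94.]]
0.8 30 [[328. 347.]]
0.8 88 [[487. 312.]]
0.9 30 [[320. 339.]]
0.9 88 [[465. 287.]]
1.0 30 [[311. 331.]]
1.0 88 [[441. 262.]]
shift [  -0.7 -196.5  -42.8] turn [ 0.   0.1 -0.2]
```

```bash
python3 -m handwheel '0 0 -30 0 0 0 0;-2 -50 -40 0 0 -0.2 0;-2 -105 -40 0 0 -0.2 0;-3 -160 -40 0 0 -0.2 0;-3 -198 -40 0 0 -0.2 0;-3 -198 -40 0 0 -0.2 0;-3 -198 -40 0 0 -0.2 0' 60; python3 - <<'E'
from h import *
st(); f=grab_frame("wrist"); cv2.imwrite("pics/w43.png",f["pixels"][:,:,::-1]); go([.6235,.2305,.165],yaw=1.1)
f=grab_frame("scene"); crop(f,310,150,430,270,6,"s43.png")
E
```

```text
clock: 47.2
tcp_pos: [0.6218, 0.2286, 0.2479]
orientation: [3.14, 0.03, -0.001]
contact_force: [0.2, -0.2, 0.7]
grip_width: 0.0
t 47.20 tcp [621.8 228.6 247.9] xyaw 1.1 zax [-0.001 -0.002 -1.   ] F [ 0.2 -0.2  0.7] w 0.0
shift [ 1.6 -2.8 83.2] turn [ 0.1  0.  -0.1]
```

View pics/w43.png

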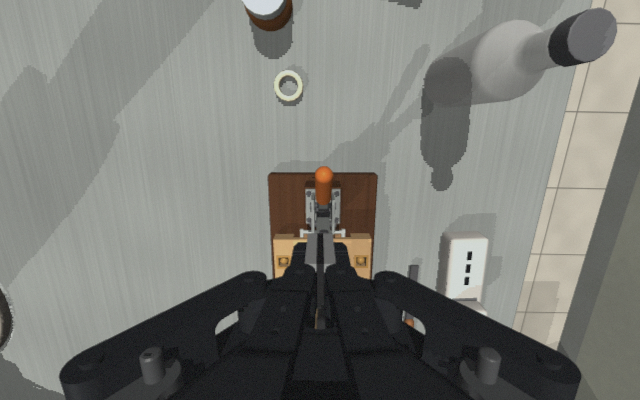

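View pics/s43.png

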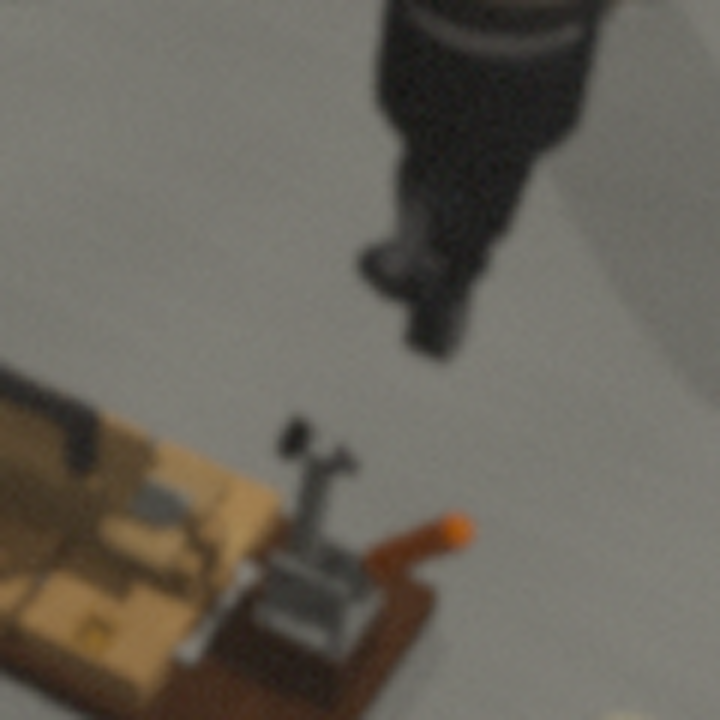

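```bash
python3 -m handwheel '1.5 -2 30 0 0 0 0;1.5 -2 60 0 0 0 0;1.5 -2 82 0 0 0 0;1.5 -2 82 0 0 0 0;1.5 -2 82 0 0 0 0' 60; python3 - <<'E'
from h import *
st(); f=grab_frame("wrist"); cv2.imwrite("pics/w44.png",f["pixels"][:,:,::-1])
f=grab_frame("scene"); crop(f,310,150,430,270,6,"s44.png")
E
```

```text
clock: 47.92
tcp_pos: [0.6242, 0.2314, 0.1677]
orientation: [-3.141, -0.03, -0.002]
contact_force: [-0.4, 0.2, 0.6]
grip_width: 0.0
t 47.92 tcp [624.2 231.4 167.7] xyaw 1.1 zax [ 0.001  0.    -1.   ] F [-0.4  0.2  0.6] w 0.0
```

View pics/w44.png

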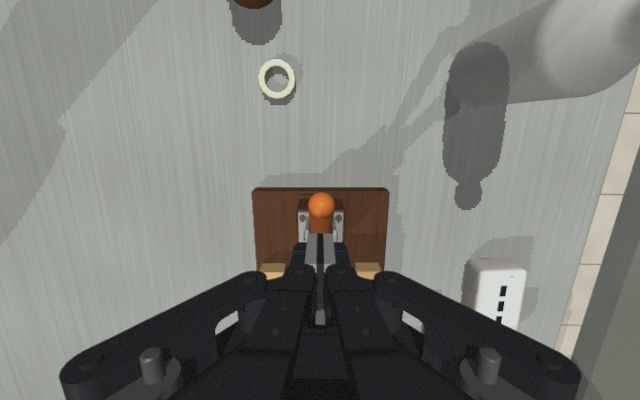

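View pics/s44.png

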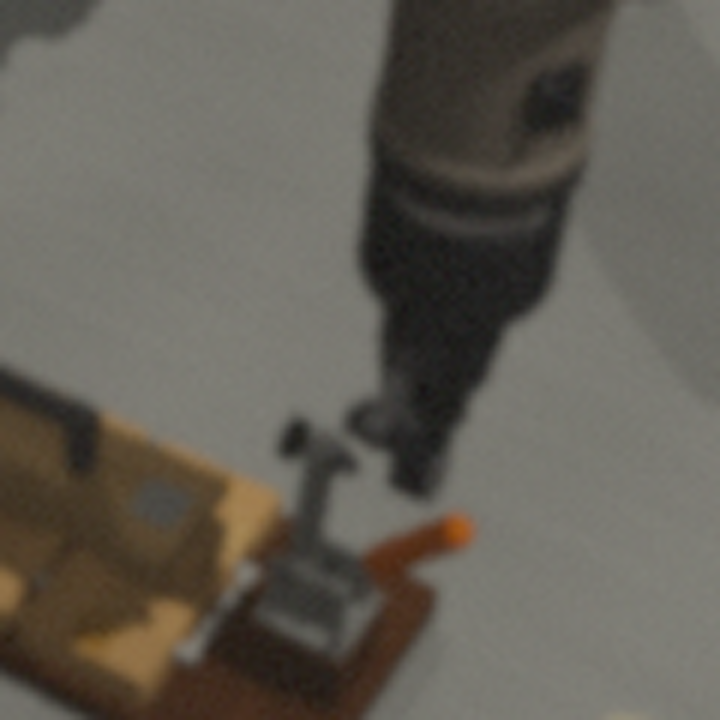

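```bash
python3 -m handwheel '0 0 12 0 0 0 0;0 0 17 0 0 0 0;0 -6.4 21.3 0 0 0 0;0 -12.8 26 0 0 0 0;0 -18.7 32 0 0 0 0;0 -24 38 0 0 0 0;0 -28.6 44.6 0 0 0 0;0 -28.6 44.6 0 0 0 0' 60; python3 - <<'E'
from h import *
st(); f=grab_frame("scene"); crop(f,310,150,430,270,6,"s45.png")
E
```

```text
clock: 49.02
tcp_pos: [0.6229, 0.2605, 0.1218]
orientation: [3.141, 0.031, 0.0]
contact_force: [-0.4, -0.3, 1.9]
grip_width: -0.0001
t 49.02 tcp [622.9 260.5 121.8] xyaw 1.1 zax [ 0. -0. -1.] F [-0.4 -0.3  1.9] w -0.1
```

View pics/s45.png

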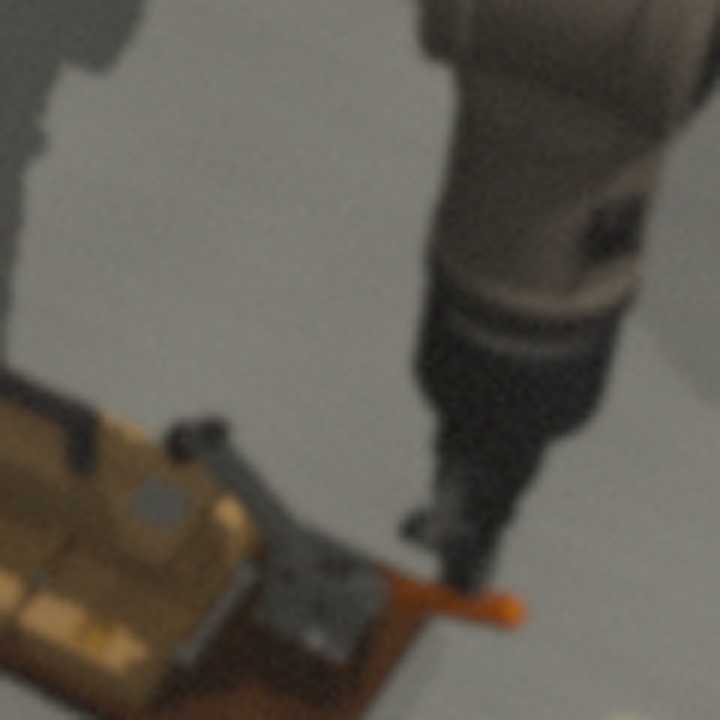

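```bash
python3 -m handwheel '0 -3 7 0 0 0 0;0 -6 14 0 0 0 0;0 -8 21 0 0 0 0;0 -9 26 0 0 0 0;0 -9.5 29 0 0 0 0;0 -9.5 31 0 0 0 0;0 -9.5 31 0 0 0 0' 60; python3 - <<'E'
from h import *
st(); f=grab_frame("scene"); crop(f,310,150,430,270,6,"s46.png")
E
```

```text
clock: 49.95
tcp_pos: [0.6232, 0.2714, 0.0929]
orientation: [-3.138, -0.032, -0.002]
contact_force: [-4.3, 1.8, 11.7]
grip_width: -0.0004
t 49.95 tcp [623.2 271.4  92.9] xyaw 1.2 zax [ 0.001  0.003 -1.   ] F [-4.3  1.8 11.7] w -0.4
```

View pics/s46.png

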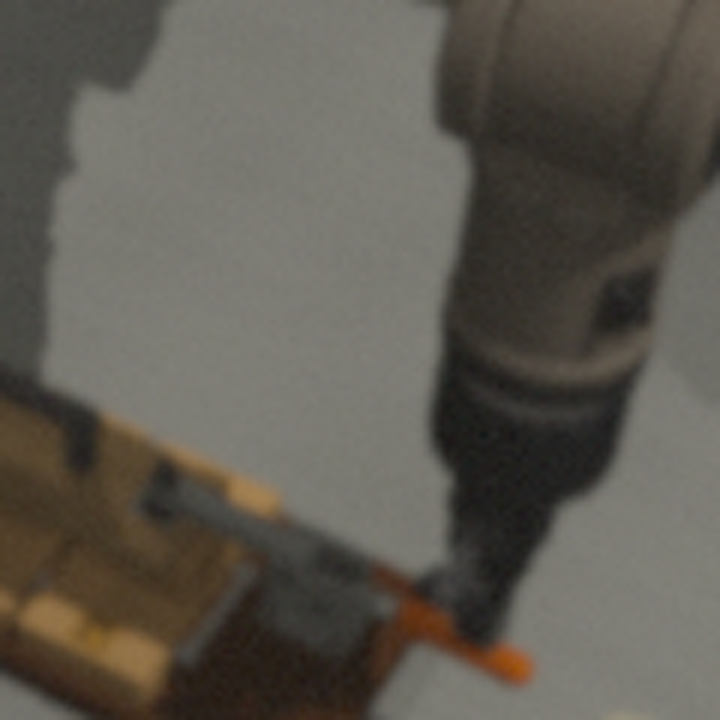

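```bash
python3 -m handwheel '0 0 2 0 0 0 0;0 0 4 0 0 0 0;0 0 4 0 0 0 0' 60; python3 -c "
from h import *
st()"
```

```text
clock: 50.38
tcp_pos: [0.6236, 0.2715, 0.0924]
orientation: [-3.136, -0.032, -0.002]
contact_force: [-13.7, -1.3, 37.2]
grip_width: 0.0001
t 50.38 tcp [623.6 271.5  92.4] xyaw 1.2 zax [ 0.001  0.005 -1.   ] F [-13.7  -1.3  37.2] w 0.1
```

```bash
python3 -m handwheel '0 0 -50 0 0 0 0;0 0 -105 0 0 0 0;0 0 -158 0 0 0 0;0 50 -162 0 0 0 0;0 110 -162 0 0 0 0;0 170 -162 0 0 0 0;0 230 -162 0 0 0 0;0 290 -162 0 0 0 0;0 350 -162 0 0 0 0;0 405 -162 0 0 0 0;0 434 -162 0 0 0 0;0 434 -162 0 0 0 0' 60; python3 - <<'E'
from h import *
st(); go([.631,-.166,.168],yaw=1.1); f=grab_frame("wrist"); cv2.imwrite("pics/w47.png",f["pixels"][:,:,::-1])
f=grab_frame("scene"); crop(f,220,120,400,300,4,"s47.png")
E
```

```text
clock: 51.88
tcp_pos: [0.6301, -0.1677, 0.249]
orientation: [3.14, 0.022, -0.0]
contact_force: [-0.1, 0.7, 0.8]
grip_width: 0.0
t 51.88 tcp [ 630.1 -167.7  249. ] xyaw 0.8 zax [-0.    -0.001 -1.   ] F [-0.1  0.7  0.8] w 0.0
shift [ 1.  -1.8 81. ] turn [ 0.1  0.  -0.3]
```

View pics/w47.png

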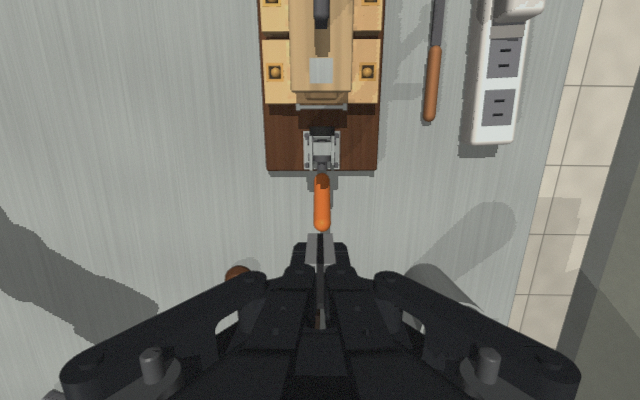

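View pics/s47.png

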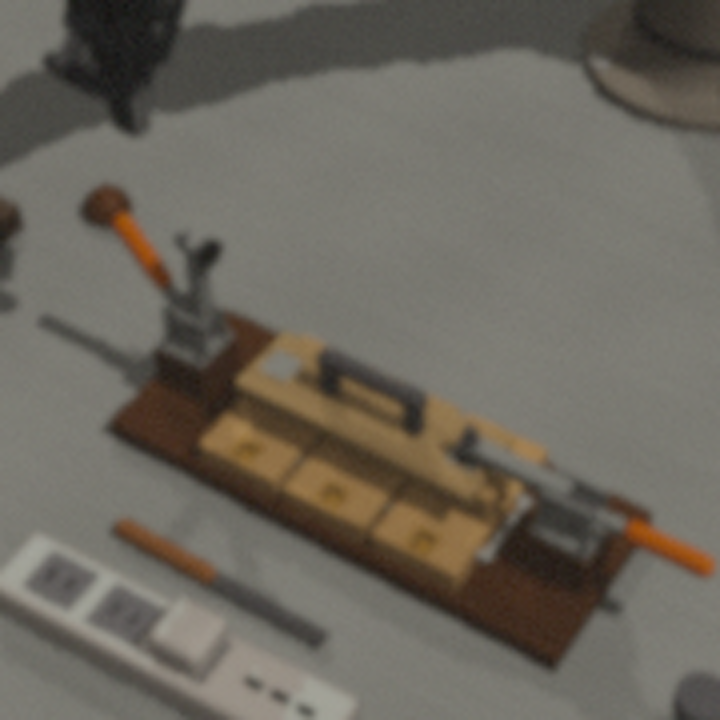

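The left clamp stays down with its pad on the plate. Checking the right handle angle before lowering.

```bash
python3 - <<'E'
from h import *
f=grab_frame("wrist")
p=np.array([.6273,.0325]); a=np.radians(1.1); ey=np.array([-np.sin(a),np.cos(a)])
for th in (.7,.8,.9,1.):
    y=170+88*np.cos(th)-5*np.sin(th); z=80+88*np.sin(th)+5*np.cos(th); q=p-ey*y/1e3; print(th,proj(f,[*q,z/1e3]).round(1),(q*1e3).round(1),z.round(1))
crop(f,280,110,370,250,4,"w47c.png")
E
```

```text
0.7 [[320.2 235.1]] [ 631.8 -201.5] 140.5
0.8 [[320.2 231.3]] [ 631.7 -195.2] 146.6
0.9 [[320.2 226.5]] [ 631.5 -188.2] 152.0
1.0 [[320.2 220.6]] [ 631.4 -180.8] 156.8
```

View pics/w47c.png

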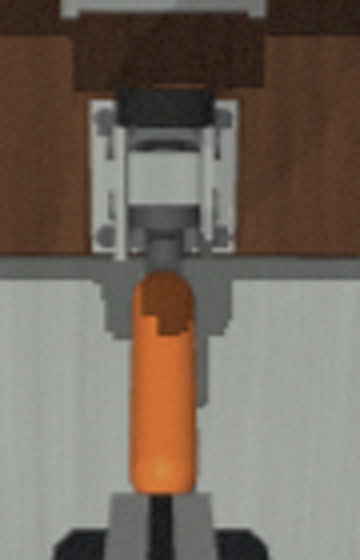

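```bash
python3 -m handwheel '0.5 -1.5 30 0 0 -0.3 0;0.5 -1.5 60 0 0 -0.3 0;0.5 -1.5 80 0 0 -0.3 0;0.5 -1.5 80 0 0 -0.3 0;0.5 -1.5 80 0 0 -0.3 0' 60; python3 - <<'E'
from h import *
st(); f=grab_frame("wrist"); cv2.imwrite("pics/w48.png",f["pixels"][:,:,::-1])
f=grab_frame("scene"); crop(f,210,130,330,250,6,"s48.png")
E
```

```text
clock: 52.65
tcp_pos: [0.6324, -0.1625, 0.17]
orientation: [3.141, 0.04, 0.002]
contact_force: [0.1, 0.2, -0.2]
grip_width: -0.0001
t 52.65 tcp [ 632.4 -162.5  170. ] xyaw 1.5 zax [ 0.001 -0.    -1.   ] F [ 0.1  0.2 -0.2] w -0.1
```

View pics/s48.png

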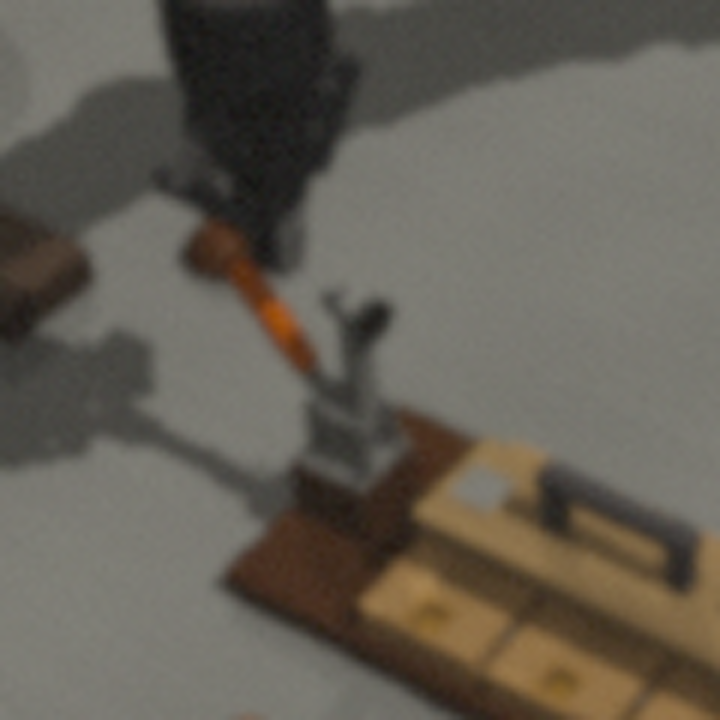

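```bash
python3 -m handwheel '0 3.5 10 0 0 0.4 0;0 3.5 19 0 0 0.4 0;0 10 23.6 0 0 0.4 0;0 16.5 28.5 0 0 0.4 0;0 22.5 34 0 0 0.4 0;0 28 40 0 0 0.4 0;0 32.5 47 0 0 0.4 0;0 32.5 47 0 0 0.4 0' 60; python3 - <<'E'
from h import *
st(); f=grab_frame("scene"); crop(f,210,130,330,250,6,"s49.png")
E
```

```text
clock: 53.75
tcp_pos: [0.6322, -0.1949, 0.1214]
orientation: [-3.141, -0.028, 0.001]
contact_force: [0.3, 0.8, 0.1]
grip_width: 0.0
t 53.75 tcp [ 632.2 -194.9  121.4] xyaw 1.0 zax [-0.001  0.001 -1.   ] F [0.3 0.8 0.1] w 0.0
```

View pics/s49.png

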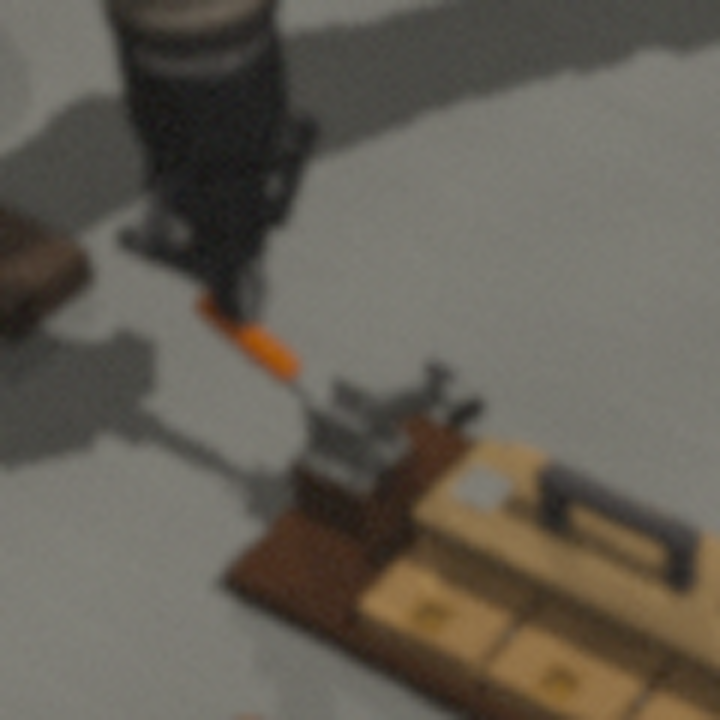

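```bash
python3 -m handwheel '0 3 7 0 0 0 0;0 6 14 0 0 0 0;0 8 21 0 0 0 0;0 9 26 0 0 0 0;0 9.5 29 0 0 0 0;0 9.5 32 0 0 0 0;0 9.5 34 0 0 0 0;0 9.5 34 0 0 0 0' 60; python3 - <<'E'
from h import *
st(); f=grab_frame("scene"); crop(f,210,130,330,250,6,"s50.png")
E
```

```text
clock: 54.8
tcp_pos: [0.6332, -0.2061, 0.0925]
orientation: [-3.141, -0.027, -0.004]
contact_force: [-10.2, 3.6, 32.6]
grip_width: 0.0
t 54.80 tcp [ 633.2 -206.1   92.5] xyaw 1.0 zax [ 0.003  0.    -1.   ] F [-10.2   3.6  32.6] w 0.0
```

View pics/s50.png

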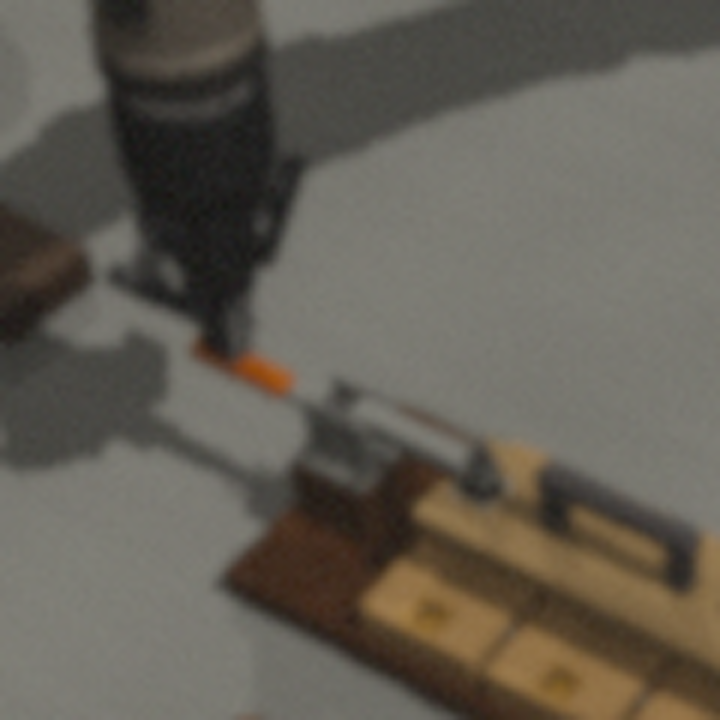

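```bash
python3 -m handwheel '0 0 -12 0 0 0 0;0 0 -12 0 0 0 0;0 0 -12 0 0 0 0;0 0 -12 0 0 0 0' 60; python3 -c "
from h import *
st()"; python3 -m handwheel '0 0 4 0 0 0 0;0 0 6 0 0 0 0;0 0 6 0 0 0 0' 60;python3 -c "
from h import *
st()";  python3 -m handwheel '0 0 1 0 0 0 0;0 0 1 0 0 0 0' 60;python3 -c "
from h import *
st()"; python3 -m handwheel '0 0 1 0 0 0 0;0 0 1 0 0 0 0' 60;python3 -c "
from h import *
st()"
```

```text
clock: 55.35
tcp_pos: [0.6323, -0.2043, 0.0992]
orientation: [-3.141, -0.029, 0.002]
contact_force: [-0.0, -0.9, 0.4]
grip_width: 0.0001
t 55.35 tcp [ 632.3 -204.3   99.2] xyaw 1.0 zax [-0.001  0.    -1.   ] F [-0.  -0.9  0.4] w 0.1
clock: 55.72
tcp_pos: [0.6325, -0.2045, 0.0936]
orientation: [-3.141, -0.028, 0.001]
contact_force: [0.2, -0.4, 0.1]
grip_width: -0.0
t 55.73 tcp [ 632.5 -204.5   93.6] xyaw 1.0 zax [-0.001  0.    -1.   ] F [ 0.2 -0.4  0.1] w -0.0
clock: 55.98
tcp_pos: [0.6327, -0.2046, 0.0932]
orientation: [-3.141, -0.028, -0.0]
contact_force: [-0.2, 0.5, 0.6]
grip_width: -0.0
t 55.98 tcp [ 632.7 -204.6   93.2] xyaw 1.0 zax [ 0.  0. -1.] F [-0.2  0.5  0.6] w -0.0
clock: 56.22
tcp_pos: [0.6328, -0.2046, 0.093]
orientation: [-3.141, -0.028, -0.001]
contact_force: [-2.4, 1.3, 8.3]
grip_width: 0.0002
t 56.23 tcp [ 632.8 -204.6   93. ] xyaw 1.0 zax [ 0.001  0.    -1.   ] F [-2.4  1.3  8.3] w 0.2
```

```bash
python3 -m handwheel '0 0 -50 0 0 0 0;0 0 -105 0 0 0 0;0 -55 -140 0 0 0 0;0 -115 -140 0 0 0 0;0 -175 -140 0 0 0 0;0 -235 -140 0 0 0 0;0 -295 -140 0 0 0 0;0 -355 -140 0 0 0 0;0 -415 -140 0 0 0 0;0 -460 -140 0 0 0 0;0 -472 -140 0 0 0 0;0 -472 -140 0 0 0 0' 60; python3 - <<'E'
from h import *
st(); go([.6236,.2700,.098],yaw=1.1); f=grab_frame("scene"); crop(f,220,120,400,300,4,"s51.png")
E
```

```text
clock: 57.72
tcp_pos: [0.624, 0.2676, 0.2317]
orientation: [3.141, 0.03, -0.0]
contact_force: [0.8, 0.0, 0.1]
grip_width: -0.0002
t 57.73 tcp [624.  267.6 231.7] xyaw 1.1 zax [-0.    -0.001 -1.   ] F [0.8 0.  0.1] w -0.2
shift [ -0.3  -2.5 133.7] turn [ 0.  0. -0.]
```

View pics/s51.png

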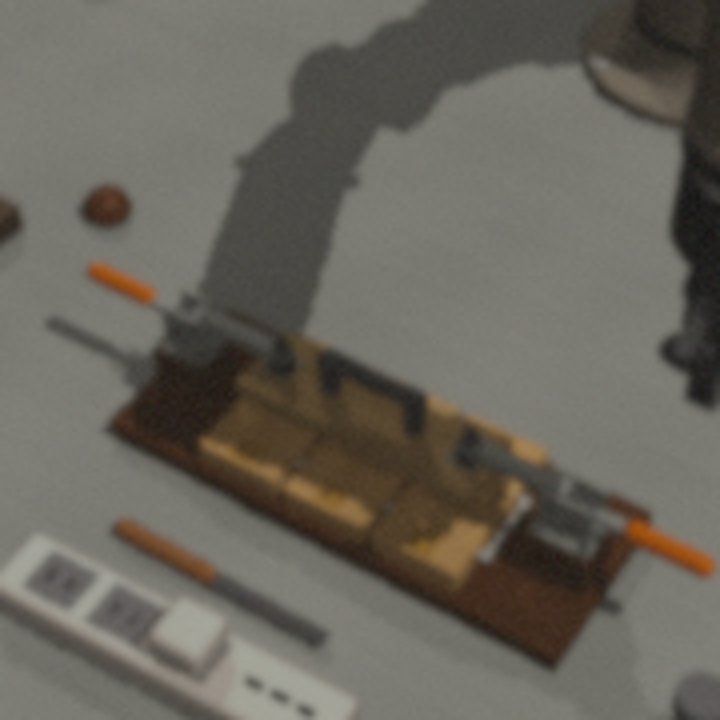

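Both clamps appear level and down. A touch check on the left handle:

```bash
python3 -m handwheel '0 -2 50 0 0 0 0;0 -2 100 0 0 0 0;0 -2 128 0 0 0 0;0 -2 134 0 0 0 0;0 -2 134 0 0 0 0;0 -2 134 0 0 0 0' 60; python3 -m handwheel '0 0 2 0 0 0 0;0 0 4 0 0 0 0;0 0 4 0 0 0 0' 60; python3 -m handwheel '0 0 1 0 0 0 0;0 0 1 0 0 0 0' 60;python3 -m handwheel '0 0 1 0 0 0 0;0 0 1 0 0 0 0' 60;python3 -c "
from h import *
st()"
```

```text
clock: 58.52
tcp_pos: [0.6254, 0.2691, 0.0999]
orientation: [-3.14, -0.027, -0.004]
contact_force: [-0.0, 0.3, -0.5]
grip_width: -0.0
clock: 58.9
tcp_pos: [0.6239, 0.2695, 0.0939]
orientation: [3.141, 0.029, -0.0]
contact_force: [-0.4, 0.1, -0.7]
grip_width: -0.0001
clock: 59.15
tcp_pos: [0.6242, 0.2695, 0.0932]
orientation: [-3.141, -0.028, -0.0]
contact_force: [-1.0, 1.1, 1.7]
grip_width: -0.0001
clock: 59.4
tcp_pos: [0.6243, 0.2695, 0.093]
orientation: [-3.141, -0.028, -0.0]
contact_force: [-3.1, -0.3, 8.0]
grip_width: -0.0001
t 59.40 tcp [624.3 269.5  93. ] xyaw 1.0 zax [ 0.     0.001 -1.   ] F [-3.1 -0.3  8. ] w -0.1
```

```bash
python3 -m handwheel '0 0 -50 0 0 0 0;0 0 -105 0 0 0 0;0 0 -150 0 0 0 0;-50 -50 -160 0 0 0 0;-100 -100 -160 0 0 0 0;-140 -140 -160 0 0 0 0;-140 -140 -160 0 0 0 0;-140 -140 -160 0 0 0 0' 60; python3 - <<'E'
from h import *
st(); f=grab_frame("top"); crop(f,160,110,480,310,2.5,"t52.png"); f=grab_frame("scene"); crop(f,230,180,390,290,5,"s52.png")
E
```

```text
clock: 60.4
tcp_pos: [0.4811, 0.4074, 0.2519]
orientation: [3.141, 0.031, 0.0]
contact_force: [0.5, -0.9, -0.1]
grip_width: 0.0
t 60.40 tcp [481.1 407.4 251.9] xyaw 1.1 zax [ 0. -0. -1.] F [ 0.5 -0.9 -0.1] w 0.0
```

View pics/t52.png

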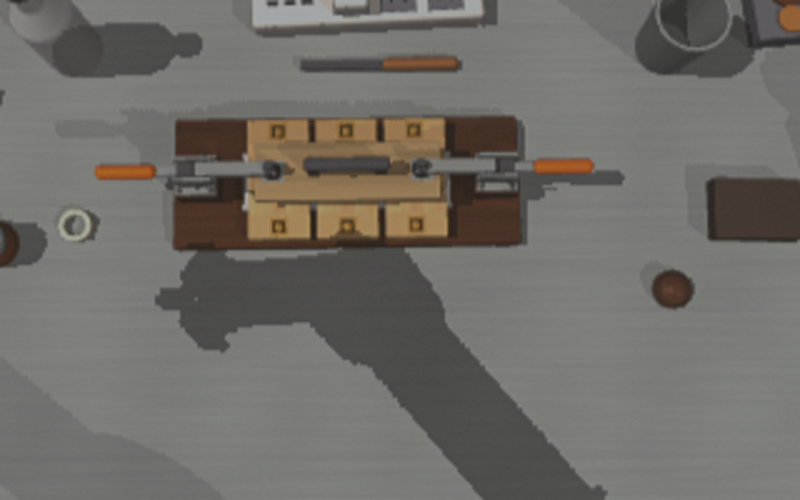

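View pics/s52.png

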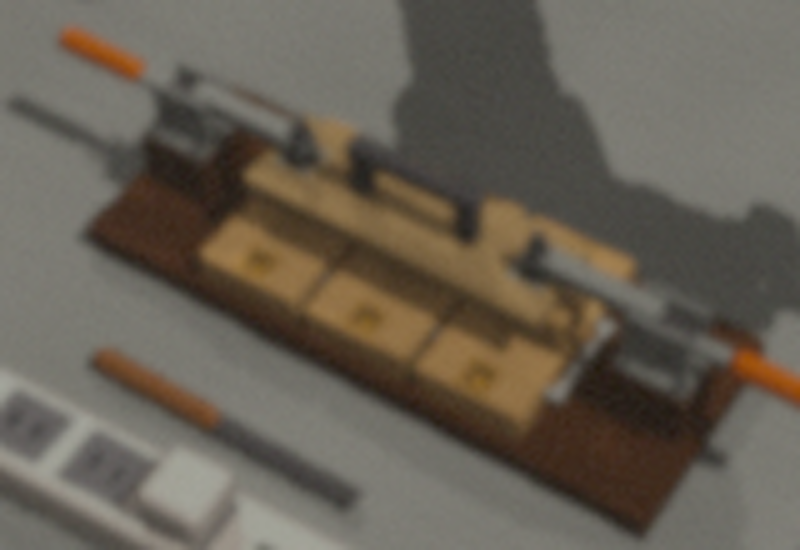

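The press is closed, both handles are level, the lid is centred, and the bystanders are unmoved. No loose slices or blocks remain on the bench. Handing in.

```bash
python3 -c "
from h import *
print(workorder.hand_in()); st()"
```

```text
the job is handed in; nothing more can be done
None
the job is handed in; nothing more can be done
```

The press is loaded and clamped, and I handed the job in at about 60 s; the hand-in gives no verdict.

- **Slices:** wood is in nest2 (left), horn in nest1 (middle) and nut in nest0 (right). Each looked flat and centred between its pins.
- **Blocks:** one is pushed home on each nest. All three stopped at bed height under about 41 N, with the pins showing flush in both sockets.
- **Lid:** it is released, level and square. I measured its centre under 1 mm from the press's middle.
- **Clamps:** both are thrown down with their pads on the wear plates. After letting go I touched each handle again and met it at about 93.0 mm, which is its fully-down height; that leaves at most about 0.01 rad. I could not measure the pad force directly.
- **Bench:** in the last pictures nothing loose is left over, the bystanders look unmoved, and the arm stands clear of everything.

No checks failed. The top and wrist cameras disagreed by about 1.5 mm on where the press is. I placed the blocks by the wrist camera throughout; the pins went in with no side force, and about 16 N showed along x only at full push.

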